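Load, chock and index a tube on a bench turntable

TASK

Take the aluminium tube off its sloping stand and lay it in the two V-cradles of the bench turntable, centred along its length, set down rather than dropped. Then, before turning anything, stand the loose wooden chock on the turntable's deck midway between the two cradles, with its sloping face square and snug against the tube on the low, open side of the cradles. Finally swing the turntable by its upright handle all the way to its stop, with tube and chock still in place, let go, and leave the other things on the bench where they are.

Things in the scene. Friction and masses are not known exactly. Their poses are not given: they have to be found in the camera images.
- tube: Plain aluminium tube, 180 mm long, 44 mm in diameter, 0.3 to 0.6 kg, solid to the fingers at its dark ends. Origin at the middle of its axis; its x axis runs along the tube and at the start points up the slope. It starts on the stand at 35 degrees from level, low end against a foot stop, its middle 105 mm above the bench.
- stand: Fixed sloping stand; origin on the bench under the tube's middle, z up. Wooden foot 200 x 90 x 10 mm; a 40 mm wide steel rail rises at 35 degrees towards +x and carries two grey V-supports 98 mm apart (clear gap). Between them the tube's middle is free on both sides, the rail 16 mm below it.
- deck_center (a point): Middle of the top of the turntable's deck, on the axis of rotation, 40 mm above the bench; turns with it. Deck: dark steel disc, 240 mm in diameter. x: the line along which the tube must lie; z up. Two V-cradles, each 22 mm long in x, stand at x = -58 and +58 mm: 94 mm are free between them, down to the deck.
- seat (a point): Where the middle of the tube's axis must come: midway between the V-cradles, 34 mm above the deck, over the axis of rotation; turns with the turntable, axes as point deck_center. On its -y side the Vs have steep 60 degree cheeks, top 33 mm above the deck at y = -28 mm; on its +y side low 30 degree ramps, top 19 mm above the deck at y = +18 mm: the open side.
- chock_spot (a point): Point on the deck at y = +41.5 mm, x = 0 of point deck_center, midway between the cradles on the open side; turns with the turntable, axes as point deck_center. The chock's origin is here when its base is on the deck and its sloping face touches the seated tube; the chock's x axis then points to -y of this frame.
- handle (a point): Point on the axis of the turntable's upright handle, 55 mm above the deck; the handle is a plain pale wooden round post, 20 mm in diameter, standing 75 mm above the deck, 105 mm from the axis of rotation on the -y side of point deck_center.
- turntable (a joint): Angle of the turntable in rad; grows counter-clockwise seen from above. It starts anywhere from 0 to 0.5; the hard stop is at 1.571. It stays where it is left and needs about 4 to 5 N sideways at the handle.
- chock: Loose wooden chock, 0.2 kg, upright on the bench, its x axis roughly to the robot's right, up to 90 degrees off. Base 60 x 60 x 10 mm; origin mid-underside, z up. Sloping face, 60 mm wide along y, looks to +x: from the base's front top edge (x = 30, z = 10 mm) it leans back 60 degrees from level to 45 mm high at x = 10. Behind it a grip tab, 20 x 20 mm, centred at x = -18, y = 0, top 70 mm high.
- chock_toe (a point): Middle of the front top edge of the chock's base: x = +30, y = 0, z = 10 mm in the chock's frame. It is at y = +11.5 mm of point deck_center when the chock touches the seated tube.
- bottle: Bystander: white plastic bottle, 60 mm in diameter, 150 mm tall, standing beyond the work; origin under its middle. To be left alone.
- jar: Bystander: small glass jar with a steel lid, 48 mm in diameter, 60 mm tall; origin under its middle. To be left alone.
- spool: Bystander: grey ring-shaped spool lying flat, 70 mm in diameter, 30 mm tall; origin under its middle. To be left alone.
- meter: Bystander: black hand meter lying flat, 130 x 70 x 30 mm; origin under its middle. To be left alone.
- driver: Bystander: screwdriver, red handle, about 200 mm long, lying on the bench at the robot's right. To be left alone.

How it is judged (in metres and radians):
On the way, in this order (a step that is already met when the one before it is completed fails the run):
1. the tube lies in both V-cradles, centred within 20 mm and let go, with the turntable not yet swung (x of tube in the frame of deck_center between -0.02 and 0.02 m and y of tube in the frame of deck_center between -0.004 and 0.004 m and z of tube in the frame of deck_center between 0.03 and 0.038 m and angle between the x axis of tube and the x axis of deck_center, either way round below 0.06 rad and contact force between the fingers and tube below 0.1 N and value of joint turntable below 0.9 rad), for 0.2 s.
2. the chock stands on the deck against the seated tube, its face within 5 mm of it, let go, with the turntable not yet swung (x of tube in the frame of deck_center between -0.02 and 0.02 m and y of tube in the frame of deck_center between -0.004 and 0.004 m and z of tube in the frame of deck_center between 0.03 and 0.038 m and angle between the x axis of tube and the x axis of deck_center, either way round below 0.06 rad and x of chock in the frame of deck_center between -0.02 and 0.02 m and z of chock in the frame of deck_center between -0.003 and 0.003 m and y of chock_toe in the frame of deck_center between 0.005 and 0.0165 m and y of chock in the frame of deck_center above 0.03 m and angle between the x axis of chock and the y axis of deck_center, either way round below 0.15 rad and angle between chock's own z axis and vertical below 0.08 rad and contact force between the fingers and chock below 0.1 N and value of joint turntable below 0.9 rad), for 0.2 s.
3. the turntable has been swung to its stop with tube and chock in place (x of tube in the frame of deck_center between -0.02 and 0.02 m and y of tube in the frame of deck_center between -0.004 and 0.004 m and z of tube in the frame of deck_center between 0.03 and 0.038 m and angle between the x axis of tube and the x axis of deck_center, either way round below 0.06 rad and x of chock in the frame of deck_center between -0.02 and 0.02 m and z of chock in the frame of deck_center between -0.003 and 0.003 m and y of chock_toe in the frame of deck_center between 0.005 and 0.0165 m and y of chock in the frame of deck_center above 0.03 m and angle between the x axis of chock and the y axis of deck_center, either way round below 0.15 rad and angle between chock's own z axis and vertical below 0.08 rad and value of joint turntable above 1.51 rad), for 0.2 s.
At the end, for the whole second after the job is handed in: Turntable at its stop (within 0.06 rad). Tube in both V-cradles: axis within 4 mm, parallel within 0.06 rad, centred within 20 mm. Chock flat on the deck on the open side, within 20 mm of midway, square within 0.15 rad, its face within 5 mm of the tube. All released, at rest (all of step 3 and linear speed of each of tube, chock below 0.02 m/s); the robot touches nothing.
It fails at once if the tube is dropped: it falls free of the fingers at more than 0.7 m/s (linear speed of tube above 0.7 m/s and contact force between the fingers and tube below 0.1 N).
It fails at once if a bystander is shifted by more than 40 mm (distance of any of bottle, jar, spool, meter, driver from where it was at the start of the episode above 0.04 m).
It also fails if it takes over 72 s, if anything falls off the work surface, if the arm or the gripper's body presses on something with over 40 N, if the wrist force passes 120 N, or if a joint passes its speed limit or range.

ROBOT

A 6-joint arm with a two-finger parallel gripper is mounted at the origin on the work surface. World frame = base frame: x ahead of the robot, y to its left, z up, the work surface at z = 0. Lengths are in m, angles in degrees, forces in N, time in s.
With the tool pointing down it reaches from about 0.35 to 0.875 m from the base axis. Payload 4.2 kg.
Tool frame: the origin (TCP) lies midway between the tips of the shut fingers; the grasp point (between the pads) lies 19 mm behind it; z points along the fingers, y is the line along which they close (so a half turn about z gives the same grasp; the last joint's range is limited). The gripper opens to 87 mm and grips with 3 to 60 N. Pads are 19 mm wide; open, the fingers measure 117 mm over their backs; the gripper's body (75 mm by 190 mm) begins 51 mm behind the grasp point.
Start: joints at [82.426, 22.042, 0.453, 0, -68.411, -14.817], TCP at [0.238, 0.578, 0.193] pointing down, gripper open.
Joint ranges: [-179.83, 179.83], [-69.29, 118.12], [-61.27, 80.66], [-181.25, 117.63], [-171.15, -9.14], [-177.46, 177.46]. Speed limits (degrees/s): [159.86, 159.86, 180, 180, 180, 180].

INTERFACE

Orientations are given as a 3x3 rotation matrix whose columns are the frame's x, y, z axes.
In Python, from station import r, cams gives the robot as it stands.
- The arm moves only by the tool play_rows, never from a script. Its argument "commands" is text: rows parted by semicolons, each of 6 numbers parted by spaces: the shift along the world's x, y, z normalised to -1 to 1, where 1 is 30 mm, then the turn, a rotation vector about the world's x, y, z normalised to -1 to 1, where 1 is 0.15 rad. A call has 1 to 20 rows; each row shifts and turns the commanded pose from where the row before left it; what a row does not reach is not made up. A row lasts 1/10 s, in which the tool goes at most 50 mm and 8.59 degrees, less where a joint would pass 70% of its speed; a pose out of reach is approached as far as the arm can. A call with a number of a shift or a turn outside -1 to 1 is refused whole. A call with a gripper value outside its range is refused whole. "grip" is the finger opening in mm, from 0 to 87, set as the call begins (left out, the last holds). The fingers move at their own pace and stop on an object; the grip force is fixed at half the most. Time passes only in rows, so rows that do not move let the fingers close. It gives the time, the measured TCP pose, the force, the opening and the grip force at its end, in the units of the state.
- r.sense(): the state, without advancing time (a new reading comes with each control period).
- cams.capture(name): name is "side" or "top"; returns (picture, depth): 400x640x3 uint8, blue, green, red; 400x640 float32, m along the optical axis (not along the pixel's ray), 0 where there is no reading.
- cams.camera_info(name): a dict with "mtx" (3x3 intrinsics, pixels), "R" (3x3) and "t" (3): a world point X has camera coordinates R X + t. Camera axes: x right, y down, z forward; pixel columns grow to the right and rows downward; lengths in m; the calibration is good to about 2 mm. A picture is of the moment at which its call begins. camera_info takes no time and is no camera call.
- r.finish_job(): hands the job in; it is judged then, once.
The state is a dict: "time_s": time; "joints": joint angles; "joint_velocities": joint speeds; "effort": joint torques, N m; "tcp_pos": TCP position; "ee_rot": TCP orientation; "wrist_force": force on the tool from outside, world axes, zero at the start; "moment": the same for the moment, N m; "gripper_width": opening from 0.0 (shut) to 1.0 (fully open); "gripper_force": force on a finger pad.
Only numpy, scipy, OpenCV 4.12 (cv2) and the standard library are available. Lean on these libraries where they do the work, as an engineer would, in place of code of your own. Each camera call takes 0.05 s, during which the arm holds its last target. There are 200 camera calls.

## Working session

There is one attempt and no reset: what is moved stays moved. The work goes in short steps, Python scripts to look and compute and a tool call to move; the robot and the scene stay as the last step left them, time stands still between calls to the robot, and variables do not carry over. Pictures are saved under pics/ and viewed, at most 10 in all, crops included, and the job is handed in when it is done.

Besides the shell and the picture viewer there is one more tool, called after "Call:" in YAML: its name, and indented under it one key for each argument. play_rows: Moves the arm, as the interface text tells. Scaled input: -1 to 1 covers 30 mm each way for a shift and 0.15 rad each way for a turn. Its arguments: {"type":"object","properties":{"commands":{"type":"string"},"grip":{"type":"number"}},"required":["commands"]}

```bash
ls; mkdir -p pics; cat > h.py <<'E'
from station import r, cams
import numpy as np, cv2
def cap(n,f=None):
    im,d=cams.capture(n)
    if f: cv2.imwrite('pics/'+f,im)
    return im,d
def world(n,d):
    c=cams.camera_info(n); K=np.array(c['mtx']);R=np.array(c['R']);t=np.array(c['t']).ravel()
    v,u=np.mgrid[:d.shape[0],:d.shape[1]]
    P=np.stack([(u-K[0,2])/K[0,0]*d,(v-K[1,2])/K[1,1]*d,d],-1)
    return (P-t)@R
def proj(n,X):
    c=cams.camera_info(n); p=(np.atleast_2d(X)@np.array(c['R']).T+np.array(c['t']).ravel())@np.array(c['mtx']).T
    return p[:,:2]/p[:,2:]
E
python3 - <<'E'
from h import *
for n in('top','side'):
    im,d=cap(n,n+'0.png'); np.save(n+'0.npy',world(n,d)); c=cams.camera_info(n); print(n,-np.array(c['R']).T@np.array(c['t']).ravel(),np.array(c['R']).round(2).tolist(),c['mtx'][0][0],(d==0).mean())
s=r.sense();print(s)
E
```

```text
pics
top [0.38394174 0.01000435 1.41036625] [[0.01, -1.0, 0.01], [-0.99, -0.02, -0.16], [0.16, -0.0, -0.99]] 399.63979446019874 0.0041015625
side [ 0.42380962 -0.87188273  0.86749089] [[0.98, -0.17, -0.01], [-0.12, -0.65, -0.75], [0.13, 0.74, -0.66]] 399.9671824675464 0.00390625
{'time_s': 0.1, 'joints': array([ 8.24262942e+01,  2.20869387e+01,  3.89702847e-01, -2.40421885e-02,
       -6.84120453e+01, -1.48168564e+01]), 'joint_velocities': array([-0.064727  , -0.1350298 ,  0.1806338 ,  0.08340729, -0.09637846,
       -0.00464387]), 'effort': array([-4.62374155e-04, -3.91686630e+01,  1.87936646e+01,  4.23193082e+00,
        1.34621162e-02, -7.49151354e-05]), 'tcp_pos': array([0.23783898, 0.57734826, 0.19168052]), 'ee_rot': array([[ 9.24549865e-01, -3.81060547e-01, -6.38159988e-04],
       [-3.81061066e-01, -9.24548042e-01, -1.83921919e-03],
       [ 1.10844302e-04,  1.94362777e-03, -9.99998105e-01]]), 'wrist_force': array([0.34408383, 0.61413998, 0.39857548]), 'moment': array([-0.01929229, -0.02451736,  0.03872352]), 'gripper_force': 0.0, 'gripper_width': 1.0016708473203564}
```

View pics/top0.png

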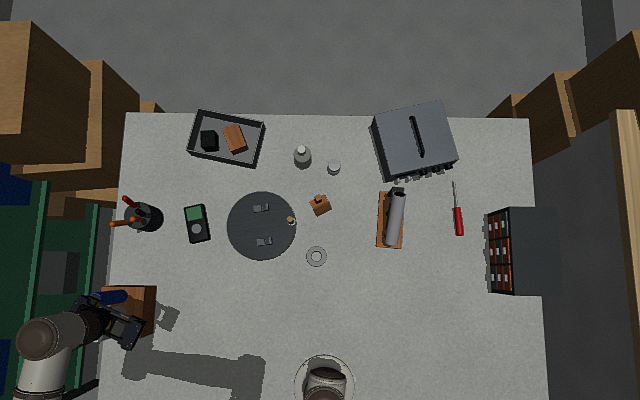

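View pics/side0.png

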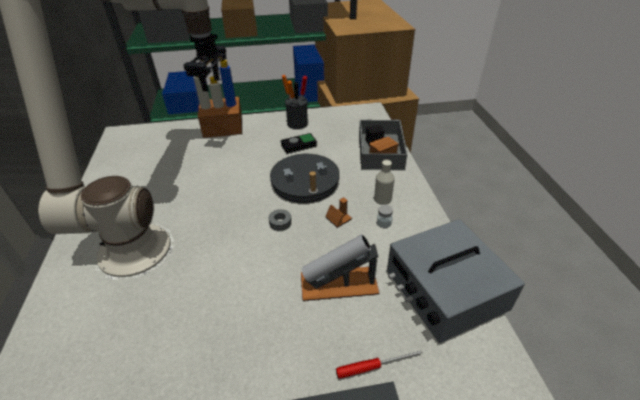

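The top view shows the turntable around (262,226), its handle at (291,220), the chock at (320,205) and the tube on its stand at (394,218). The side view agrees: tube (338,262), chock (340,213), deck (305,177). Next I'll measure from depth and an enlarged crop.

```bash
python3 - <<'E'
from h import *
im=cv2.imread('pics/top0.png'); P=np.load('top0.npy')
c=im[175:275,220:420]; cv2.imwrite('pics/c1.png',cv2.resize(c,(800,400),interpolation=cv2.INTER_CUBIC))
S=np.load('side0.npy')
def box(Q,x0,x1,y0,y1,z0,z1):
    m=(Q[...,0]>x0)&(Q[...,0]<x1)&(Q[...,1]>y0)&(Q[...,1]<y1)&(Q[...,2]>z0)&(Q[...,2]<z1); return Q[m]
for n,Q in(('top',P),('side',S)):
    q=Q[226 if n=='top' else 183, 262 if n=='top' else 300]; print(n,'deck px',q)
    print('bench z',np.median(box(Q,.35,.45,-.1,.1,-.05,.05)[:,2]))
    d=box(Q,.35,.8,.0,.45,.034,.046); e=cv2.minEnclosingCircle(d[:,:2].astype(np.float32)); print('deck',len(d),e,d[:,2].mean())
    hnd=box(Q,.35,.8,-.0,.3,.085,.13); print('handle top',len(hnd),hnd.mean(0),np.ptp(hnd,axis=0))
    cr=box(Q,.35,.8,.05,.35,.05,.08); print('cradles');print(cr.round(3)[:40].tolist())
    ch=box(Q,.5,.65,-.12,.08,.008,.09); print('chock',len(ch));print(ch.round(3).tolist())
    t=box(Q,.35,.7,-.35,-.1,.07,.2); print('tube',len(t),t.mean(0),t.min(0),t.max(0))
E
```

```text
top deck px [0.52665116 0.21951954 0.03729862]
bench z -0.00022118354435221214
deck 3556 ((0.6017533540725708, 0.22805693745613098), 0.2916993796825409) 0.03944690668983486
handle top 214 [0.72551518 0.08860597 0.10418353] [0.26129963 0.07035637 0.04332517]
cradles
[[0.799, 0.25, 0.067], [0.799, 0.247, 0.069], [0.798, 0.343, 0.056], [0.798, 0.34, 0.056], [0.798, 0.333, 0.054], [0.799, 0.33, 0.054], [0.799, 0.327, 0.052], [0.797, 0.322, 0.059], [0.798, 0.319, 0.054], [0.798, 0.315, 0.055], [0.797, 0.311, 0.058], [0.798, 0.308, 0.057], [0.796, 0.25, 0.066], [0.796, 0.247, 0.066], [0.799, 0.245, 0.057], [0.794, 0.34, 0.055], [0.793, 0.336, 0.058], [0.794, 0.333, 0.055], [0.793, 0.328, 0.059], [0.794, 0.326, 0.055], [0.795, 0.323, 0.053], [0.796, 0.32, 0.051], [0.791, 0.25, 0.07], [0.791, 0.246, 0.069], [0.79, 0.339, 0.057], [0.791, 0.336, 0.054], [0.791, 0.333, 0.055], [0.787, 0.249, 0.071], [0.789, 0.247, 0.064], [0.788, 0.337, 0.052], [0.789, 0.33, 0.051], [0.785, 0.253, 0.067], [0.786, 0.25, 0.065], [0.788, 0.248, 0.057], [0.779, 0.252, 0.074], [0.78, 0.249, 0.071], [0.778, 0.253, 0.
[... 16769 characters left out ...]
.02], [0.614, -0.005, 0.009], [0.616, -0.008, 0.012], [0.619, -0.009, 0.012], [0.622, -0.009, 0.011], [0.626, -0.007, 0.009], [0.591, -0.007, 0.011], [0.594, -0.007, 0.01], [0.597, -0.012, 0.014], [0.599, -0.015, 0.017], [0.602, -0.017, 0.018], [0.604, -0.018, 0.019], [0.607, -0.019, 0.019], [0.612, -0.011, 0.01], [0.616, -0.011, 0.01], [0.591, -0.009, 0.008], [0.594, -0.01, 0.009], [0.596, -0.014, 0.012], [0.602, -0.015, 0.012], [0.605, -0.017, 0.014], [0.608, -0.016, 0.012], [0.598, -0.018, 0.011], [0.602, -0.018, 0.011], [0.605, -0.016, 0.009], [0.601, -0.02, 0.008]]
tube 1731 [ 0.57657904 -0.23932494  0.11609058] [ 0.46746306 -0.25730607  0.07005389] [ 0.69988362 -0.20655379  0.17639051]
```

View pics/c1.png

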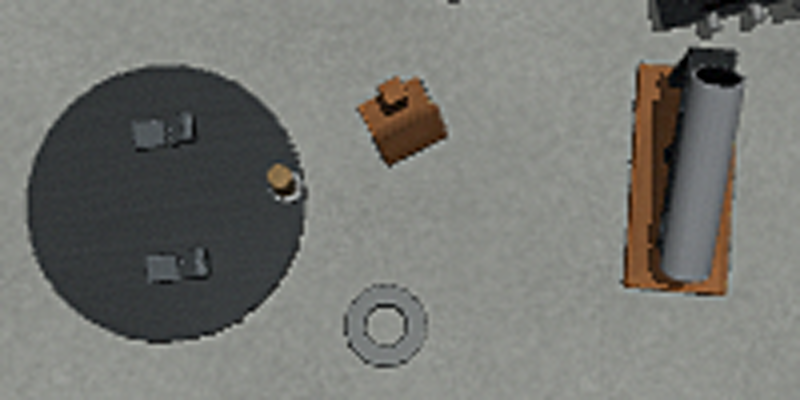

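The crop confirms the layout: deck centre about (166,203), cradles at (163,132) and (178,266), handle top (282,178), chock tab (393,92), tube from (720,75) to (685,275). Next I'll fit models to the points.

```bash
cat > fit.py <<'E'
from h import *
from scipy.optimize import least_squares
def box(Q,x0,x1,y0,y1,z0,z1):
    m=(Q[...,0]>x0)&(Q[...,0]<x1)&(Q[...,1]>y0)&(Q[...,1]<y1)&(Q[...,2]>z0)&(Q[...,2]<z1); return Q[m]
def tube(q,g):  # g: x,y,z,yaw,elev ; infinite cylinder r=22
    def f(p):
        a=np.array([np.cos(p[3])*np.cos(p[4]),np.sin(p[3])*np.cos(p[4]),np.sin(p[4])]); v=q-p[:3]; 
        return np.r_[np.linalg.norm(np.cross(v,a),axis=1)-.022,(p[0]-g[0])*.1]
    s=least_squares(f,g,loss='soft_l1',f_scale=.002); p=s.x
    a=np.array([np.cos(p[3])*np.cos(p[4]),np.sin(p[3])*np.cos(p[4]),np.sin(p[4])])
    v=q-p[:3]; t=(v@a)[np.abs(np.linalg.norm(np.cross(v,a),axis=1)-.022)<.004]; lo,hi=np.percentile(t,[.5,99.5])
    return p,a,p[:3]+a*(lo+hi)/2,hi-lo
E
python3 - <<'E'
from fit import *
P=np.load('top0.npy');S=np.load('side0.npy')
for n,Q in(('top',P),('side',S)):
    d=box(Q,.37,.67,.07,.33,.034,.046); print(n,'deck',cv2.minEnclosingCircle(d[:,:2].astype(np.float32)))
    h=box(Q,.5,.62,.06,.13,.108,.125); print('htop',len(h),h.mean(0).round(4))
    h=box(Q,.5,.62,.06,.13,.06,.108); 
    s=least_squares(lambda p:np.linalg.norm(h[:,:2]-p,axis=1)-.01,[.545,.1]); print('hcyl',len(h),s.x)
    c=box(Q,.42,.65,.14,.28,.054,.08)
    for m in(c[:,0]<.525,c[:,0]>.525): print('cradle hi',m.sum(),c[m].mean(0).round(4))
    t=box(Q,.44,.70,-.29,-.17,.06,.2)
    for r_ in tube(t,[.57,-.23,.105,-.07,.61]): print(' tube',np.round(r_,4))
    k=box(Q,.56,.66,-.04,.06,.062,.08); print('tab',len(k),k.mean(0).round(4), cv2.minAreaRect(k[:,:2].astype(np.float32)))
    # slope face plane
    k=box(Q,.57,.625,-.02,.05,.014,.043)
    best=None
    for yaw in np.linspace(-3.14,0,315):
        nrm=np.array([np.cos(yaw)*np.sin(np.pi/3),np.sin(yaw)*np.sin(np.pi/3),.5]); e=k@nrm
        hh=np.histogram(e,np.arange(-1,1,.003)); b=hh[0].max()
        if best is None or b>best[0]: best=(b,yaw,hh[1][hh[0].argmax()]+.0015)
    print('face',len(k),best)
E
```

```text
top deck ((0.530597984790802, 0.22246229648590088), 0.12011361867189407)
htop 28 [0.5443 0.1187 0.1134]
hcyl 13 [0.53073661 0.11000651]
cradle hi 56 [0.4747 0.2041 0.0642]
cradle hi 66 [0.5883 0.2205 0.0628]
 tube [ 0.57   -0.2274  0.1148 -0.0574  0.5747]
 tube [ 0.838  -0.0481  0.5435]
 tube [ 0.5528 -0.2264  0.1036]
 tube 0.1799
tab 35 [0.6243 0.0286 0.069 ] ((0.6244055032730103, 0.02913673222064972), (0.01990782842040062, 0.018565528094768524), 27.39586639404297)
face 129 (np.int64(59), np.float64(-2.68), np.float64(-0.4494999999999995))
side deck ((0.5326322317123413, 0.2200656682252884), 0.12201987951993942)
htop 26 [0.546  0.1151 0.1141]
hcyl 70 [0.54137028 0.1037499 ]
cradle hi 65 [0.4769 0.195  0.0638]
cradle hi 58 [0.591  0.2107 0.0637]
 tube [ 0.57   -0.2319  0.1077 -0.1275  0.4874]
 tube [ 0.8764 -0.1123  0.4683]
 tube [ 0.5601 -0.2306  0.1024]
 tube 0.1874
tab 44 [0.6258 0.0255 0.0683] ((0.6284998059272766, 0.02937665395438671), (0.025914398953318596, 0.02338823862373829), 34.53550720214844)
face 203 (np.int64(97), np.float64(-2.64), np.float64(-0.4404999999999995))
```

```bash
python3 - <<'E'
from fit import *
P=np.load('top0.npy');S=np.load('side0.npy')
el=np.radians(35)
for n,Qs in(('top',[P]),('side',[S]),('both',[P,S])):
    t=np.concatenate([box(Q,.44,.68,-.29,-.17,.05,.2) for Q in Qs])
    ax=lambda w:np.array([np.cos(w)*np.cos(el),np.sin(w)*np.cos(el),np.sin(el)])
    D=lambda p,q:np.linalg.norm(np.cross(q-np.array([p[0],p[1],.105]),ax(p[2])),axis=1)-.022
    p=np.array([.56,-.228,-.07])
    for lim in(.03,.012,.006,.005):
        q=t[np.abs(D(p,t))<lim]; p=least_squares(lambda p:D(p,q),p,loss='soft_l1',f_scale=.002).x
    s=(q-np.array([p[0],p[1],.105]))@ax(p[2]); print(n,len(q),p.round(4),'ext',np.percentile(s,[.5,99.5]).round(4),'rms',D(p,q).std().round(4))
    f=np.concatenate([box(Q,.44,.70,-.32,-.14,.006,.014) for Q in Qs]); print(' foot',cv2.minAreaRect(f[:,:2].astype(np.float32)))
    # chock: project in chock frame for yaw range
    k=np.concatenate([box(Q,.56,.66,-.04,.065,.015,.08) for Q in Qs])
    tab=k[k[:,2]>.063][:,:2].mean(0); face=k[k[:,2]<.043]
    def res(v):
        x=np.array([np.cos(v[2]),np.sin(v[2])]); l=(face[:,:2]-v[:2])@x
        e=(l-(30-(face[:,2]*1000-10)*20/35)/1000)*.866
        return np.r_[np.clip(e[(l>.005)],-.006,.006),4*(tab-(v[:2]-.018*x))]
    b=min((least_squares(lambda v:np.r_[np.sum(res(v)**2)**.5,0,0],[tab[0]+.018*np.cos(w),tab[1]+.018*np.sin(w),w],method='dogbox') for w in(-2.9,-2.65,-2.4)),key=lambda s:s.cost)
    print(' chock',b.x.round(4),b.cost,'tab',tab.round(4))
    x=np.array([np.cos(b.x[2]),np.sin(b.x[2])]); l=(k[:,:2]-b.x[:2])@x
    print(' ridge-top l range',np.percentile(l[(k[:,2]>.038)&(k[:,2]<.05)&(l>-.006)],[2,10,50,95]).round(4))
E
```

```text
top 680 [ 0.5526 -0.227  -0.0758] ext [-0.0905  0.0901] rms 0.0019
 foot ((0.5738294124603271, -0.22900529205799103), (0.16728323698043823, 0.24784700572490692), 88.84871673583984)
 chock [ 0.6095  0.021  -2.6501] 0.00026170594238707445 tab [0.6245 0.029 ]
 ridge-top l range [0.0047 0.0062 0.01   0.015 ]
side 1273 [ 0.5525 -0.2273 -0.0747] ext [-0.0881  0.0906] rms 0.0015
 foot ((0.5853947997093201, -0.23469634354114532), (0.10900230705738068, 0.2521001398563385), 79.43559265136719)
 chock [ 0.6116  0.0182 -2.6455] 0.00039558310987759977 tab [0.626 0.026]
 ridge-top l range [0.0026 0.0055 0.0112 0.0159]
both 1952 [ 0.5525 -0.2272 -0.0749] ext [-0.0892  0.0905] rms 0.0016
 foot ((0.5754255652427673, -0.22903737425804138), (0.16728323698043823, 0.2510398030281067), 88.84871673583984)
 chock [ 0.6107  0.0195 -2.65  ] 0.0006614064896440163 tab [0.6253 0.0273]
 ridge-top l range [0.0038 0.0062 0.0105 0.0156]
```

```bash
cat > go.py <<'E'
from h import *
from scipy.spatial.transform import Rotation as Ro
import sys
# go.py x y z yaw_of_tool_y tilt(deg about tool y; tool z leans to +heading of tube) n
def rot(yaw,tilt=0):
    R=Ro.from_euler('z',yaw).as_matrix()@np.array([[0,1,0],[1,0,0],[0,0,-1.]]).T  # tool y=(cos,sin,0), z down
    return Ro.from_rotvec(R[:,1]*np.radians(tilt)).as_matrix()@R
def go(p,R,n):
    s=r.sense(); d=(np.array(p)-s['tcp_pos'])/.03; w=Ro.from_matrix(R@s['ee_rot'].T).as_rotvec()/.15
    print('t',round(s['time_s'],2),'tcp',s['tcp_pos'].round(4),'F',s['wrist_force'].round(1),'j',s['joints'].round(0),'grip',round(s['gripper_width']*87,1),s['gripper_force'])
    print('total',np.r_[d,w].round(2),'per row',(np.r_[d,w]/n).round(3))
if __name__=='__main__':
    a=list(map(float,sys.argv[1:])); R=rot(a[3],a[4]); print(R[:,2].round(3),R[:,1].round(3)); go(a[:3],R,a[5])
E
python3 go.py .506 -.2237 .171 1.4958 35 30
```

```text
[-0.572  0.043 -0.819] [0.075 0.997 0.   ]
t 0.1 tcp [0.2378 0.5773 0.1917] F [0.3 0.6 0.4] j [ 82.  22.   0.  -0. -68. -15.] grip 87.1 0.0
total [  8.94 -26.7   -0.69  -5.61   1.31 -18.04] per row [ 0.298 -0.89  -0.023 -0.187  0.044 -0.601]
```

Call:
play_rows:
  commands: "0.3 -0.88 0.1 0 0 -0.95;0.3 -0.88 0.1 0 0 -0.95;0.3 -0.88 0.1 0 0 -0.95;0.3 -0.88 0.1 0 0 -0.95;0.3 -0.88 0.1 0 0 -0.95;0.3 -0.88 0.1 0 0 -0.95;0.3 -0.88 0.1 0 0 -0.95;0.3 -0.88 0.1 0 0 -0.95;0.3 -0.88 0.1 0 0 -0.95;0.3 -0.88 0.1 0 0 -0.95;0.3 -0.88 0.1 0 0 -0.95;0.3 -0.88 0.1 0 0 -0.95;0.3 -0.88 0.1 0 0 -0.95;0.3 -0.88 0.1 0 0 -0.95;0.3 -0.88 0.1 0 0 -0.95;0.3 -0.88 0.1 0 0 -0.95;0.3 -0.88 0.1 0 0 -0.95;0.3 -0.88 0.1 0 0 -0.95;0.3 -0.88 0.1 0 0 -0.95;0.3 -0.88 0.1 0 0 -0.95"
  grip: 75

```text
time_s: 2.1
tcp_pos: [0.4179, 0.0487, 0.2525]
ee_rot: [[-0.994, 0.105, -0.0], [0.105, 0.994, 0.0], [0.0, 0.0, -1.0]]
wrist_force: [-0.5, 0.2, -0.5]
gripper_width: 0.859
gripper_force: 0.0
```

```bash
python3 go.py .506 -.2237 .171 1.4958 35 11
```

```text
[-0.572  0.043 -0.819] [0.075 0.997 0.   ]
t 2.1 tcp [0.4179 0.0487 0.2525] F [-0.5  0.2 -0.5] j [  29.   -1.  -20.   -0.  -71. -125.] grip 74.7 0.0
total [ 2.94 -9.08 -2.72  0.37  4.05  0.19] per row [ 0.267 -0.825 -0.247  0.033  0.368  0.018]
```

```bash
python3 go.py .506 -.2237 .171 1.4958 -35 11
```

```text
[ 0.572 -0.043 -0.819] [ 0.075  0.997 -0.   ]
t 2.1 tcp [0.4179 0.0487 0.2525] F [-0.5  0.2 -0.5] j [  29.   -1.  -20.   -0.  -71. -125.] grip 74.7 0.0
total [ 2.94 -9.08 -2.72 -0.37 -4.06  0.19] per row [ 0.267 -0.825 -0.247 -0.033 -0.369  0.018]
```

Call:
play_rows:
  commands: "0.27 -0.82 -0.25 -0.033 -0.37 0.017;0.27 -0.82 -0.25 -0.033 -0.37 0.017;0.27 -0.82 -0.25 -0.033 -0.37 0.017;0.27 -0.82 -0.25 -0.033 -0.37 0.017;0.27 -0.82 -0.25 -0.033 -0.37 0.017;0.27 -0.82 -0.25 -0.033 -0.37 0.017;0.27 -0.82 -0.25 -0.033 -0.37 0.017;0.27 -0.82 -0.25 -0.033 -0.37 0.017;0.27 -0.82 -0.25 -0.033 -0.37 0.017;0.27 -0.82 -0.25 -0.033 -0.37 0.017;0.27 -0.82 -0.25 -0.033 -0.37 0.017;0 0 0 0 0 0"

```text
time_s: 3.3
tcp_pos: [0.506, -0.2226, 0.168]
ee_rot: [[-0.817, 0.076, 0.571], [0.062, 0.997, -0.044], [-0.573, -0.0, -0.82]]
wrist_force: [-0.0, 0.4, 0.3]
gripper_width: 0.863
gripper_force: 0.0
```

```bash
python3 go.py .5634 -.228 .0894 1.4958 -35 8; python3 - <<'E'
from h import *
im,_=cap('side'); cv2.imwrite('pics/s1.png',cv2.resize(im[180:320,220:420],(800,560),interpolation=cv2.INTER_CUBIC))
E
```

```text
[ 0.572 -0.043 -0.819] [ 0.075  0.997 -0.   ]
t 3.3 tcp [ 0.506  -0.2226  0.168 ] F [-0.   0.4  0.3] j [ -9.   3. -36.  -8. -17. -78.] grip 75.1 0.0
total [ 1.91 -0.18 -2.62  0.   -0.01  0.01] per row [ 0.239 -0.022 -0.328  0.    -0.001  0.001]
```

View pics/s1.png

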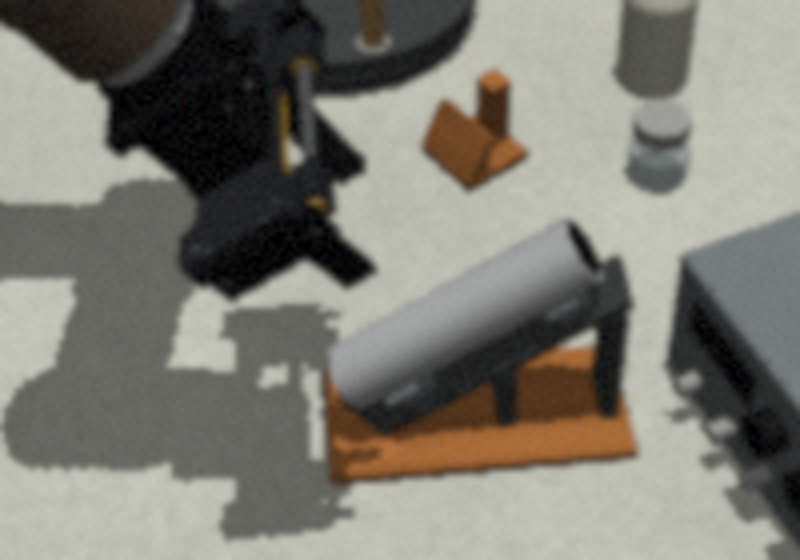

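The gripper is tilted square to the tube, with its fingertips at (365,160) and (355,270) straddling the line to the tube's middle at (465,310). I'll advance now.

Call:
play_rows:
  commands: "0.24 -0.02 -0.33 0 0 0;0.24 -0.02 -0.33 0 0 0;0.24 -0.02 -0.33 0 0 0;0.24 -0.02 -0.33 0 0 0;0.24 -0.02 -0.33 0 0 0;0 0 0 0 0 0"

```text
time_s: 3.95
tcp_pos: [0.5435, -0.2234, 0.1185]
ee_rot: [[-0.818, 0.071, 0.571], [0.057, 0.997, -0.042], [-0.573, -0.002, -0.82]]
wrist_force: [-0.1, -0.4, -0.9]
gripper_width: 0.859
gripper_force: 0.0
```

```bash
python3 go.py .5634 -.228 .0894 1.4958 -35 3
```

```text
[ 0.572 -0.043 -0.819] [ 0.075  0.997 -0.   ]
t 3.95 tcp [ 0.5435 -0.2234  0.1185] F [-0.1 -0.4 -0.9] j [ -8.  11. -34. -13. -11. -74.] grip 74.7 0.0
total [ 0.66 -0.15 -0.97  0.01 -0.01 -0.03] per row [ 0.221 -0.051 -0.324  0.004 -0.003 -0.01 ]
```

```bash
python3 go.py .561 -.2278 .0885 1.4958 -27 4
```

```text
[ 0.453 -0.034 -0.891] [0.075 0.997 0.   ]
t 3.95 tcp [ 0.5435 -0.2234  0.1185] F [-0.1 -0.4 -0.9] j [ -8.  11. -34. -13. -11. -74.] grip 74.7 0.0
total [ 0.58 -0.15 -1.    0.08  0.92 -0.03] per row [ 0.146 -0.037 -0.25   0.02   0.23  -0.007]
```

Call:
play_rows:
  commands: "0.05 -0.03 0 0.04 0.46 -0.01;0.05 -0.03 0 0.04 0.46 -0.01;0.16 -0.03 -0.33 0 0 0;0.16 -0.03 -0.33 0 0 0;0.16 -0.03 -0.34 0 0 0;0 0 0 0 0 0"

```text
time_s: 4.55
tcp_pos: [0.5592, -0.2281, 0.0878]
ee_rot: [[-0.889, 0.075, 0.452], [0.067, 0.997, -0.033], [-0.453, 0.0, -0.892]]
wrist_force: [-0.8, 1.0, -0.5]
gripper_width: 0.864
gripper_force: 0.0
```

```bash
python3 go.py .561 -.2278 .0885 1.4958 -27 1
```

```text
[ 0.453 -0.034 -0.891] [0.075 0.997 0.   ]
t 4.55 tcp [ 0.5592 -0.2281  0.0878] F [-0.8  1.  -0.5] j [ -8.  16. -31.  -6. -17. -81.] grip 75.2 0.0
total [ 0.06  0.01  0.02 -0.   -0.01 -0.  ] per row [ 0.06   0.009  0.025 -0.003 -0.008 -0.003]
```

Within 2 mm of the target. Closing the fingers.

Call:
play_rows:
  commands: "0.05 0 0.03 0 0 0;0 0 0 0 0 0;0 0 0 0 0 0;0 0 0 0 0 0;0 0 0 0 0 0;0 0 0 0 0 0"
  grip: 35

```text
time_s: 5.15
tcp_pos: [0.5621, -0.2282, 0.0918]
ee_rot: [[-0.887, 0.074, 0.456], [0.065, 0.997, -0.034], [-0.457, -0.0, -0.889]]
wrist_force: [-0.4, 2.2, -0.1]
gripper_width: 0.433
gripper_force: 0.9
```

Call:
play_rows:
  commands: "0 0 0 0 0 0;0 0 0 0 0 0;0 0 0 0 0 0"

```text
time_s: 5.45
tcp_pos: [0.5621, -0.2278, 0.0916]
ee_rot: [[-0.887, 0.073, 0.456], [0.065, 0.997, -0.034], [-0.457, -0.0, -0.89]]
wrist_force: [0.3, 3.8, 1.2]
gripper_width: 0.407
gripper_force: 11.8
```

```bash
python3 - <<'E'
from h import *
s=r.sense(); print(s['gripper_width']*87,s['gripper_force'],s['tcp_pos'],s['wrist_force'])
im,_=cap('side'); cv2.imwrite('pics/s2.png',cv2.resize(im[210:310,270:410],(784,560),interpolation=cv2.INTER_CUBIC))
E
```

```text
35.365705863827436 11.755920499563217 [ 0.56213212 -0.22783264  0.09160388] [0.30358109 3.76918925 1.24036311]
```

View pics/s2.png

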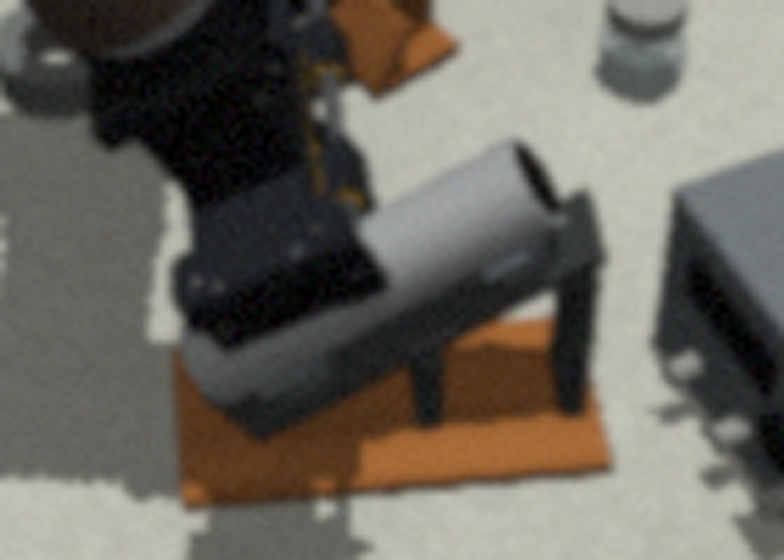

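The near finger, ending around (370,280), lies along the tube's flank. The opening reading has reached the 35 mm set-point with about 12 N on the pads, so I'll command a tighter grip before lifting.

Call:
play_rows:
  commands: "0 0 0 0 0 0;0 0 0 0 0 0;0 0 0 0 0 0;0 0 0 0 0 0"
  grip: 10

```text
time_s: 5.9
tcp_pos: [0.5622, -0.2279, 0.0915]
ee_rot: [[-0.887, 0.073, 0.456], [0.065, 0.997, -0.034], [-0.457, -0.0, -0.89]]
wrist_force: [0.4, 5.3, 2.0]
gripper_width: 0.392
gripper_force: 26.1
```

Call:
play_rows:
  commands: "-0.1 0.01 0.14 0 0 0;-0.19 0.01 0.27 0 0 0;-0.19 0.01 0.27 0 0 0;-0.19 0.01 0.27 0 0 0;-0.19 0.01 0.27 0 0 0;-0.19 0.01 0.27 0 0 0;0 0 0 0 0 0"

```text
time_s: 6.6
tcp_pos: [0.5306, -0.2266, 0.1381]
ee_rot: [[-0.886, 0.074, 0.458], [0.065, 0.997, -0.035], [-0.459, -0.001, -0.888]]
wrist_force: [0.5, 0.1, 0.5]
gripper_width: 0.119
gripper_force: 0.0
```

```bash
python3 - <<'E'
from h import *
s=r.sense(); print(s['gripper_width']*87,s['gripper_force'],s['tcp_pos'],s['wrist_force'],s['joints'].round())
im,_=cap('side'); cv2.imwrite('pics/s3.png',cv2.resize(im[190:310,260:410],(700,560),interpolation=cv2.INTER_CUBIC))
E
```

```text
10.310378559879663 0.0 [ 0.53055328 -0.22663261  0.13813238] [0.47105589 0.07259319 0.45089245] [ -8.   9. -31.  -5. -23. -82.]
```

View pics/s3.png

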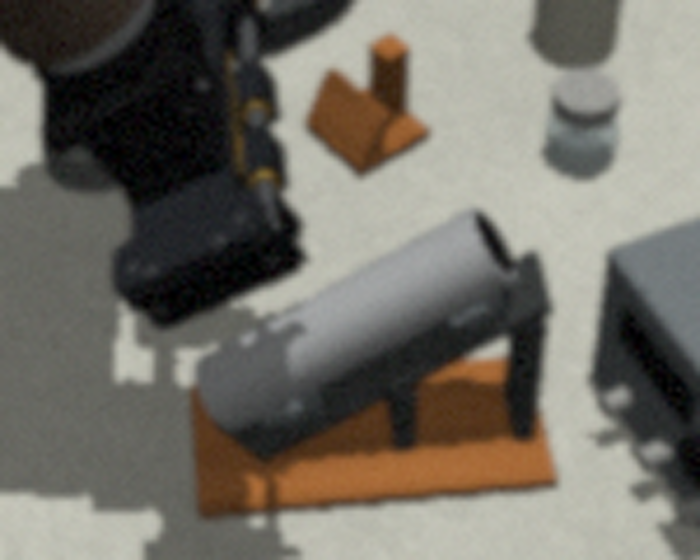

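```bash
python3 - <<'E'
from h import *
R=np.array([[-0.817,0.076,0.571],[0.062,0.997,-0.044],[-0.573,0,-0.82]]);T=np.array([.506,-.2226,.168])
for back in(0,.015,.03):
  for y in(-.052,-.037,.037,.052):
    p=proj('side',T+R[:,1]*y-R[:,2]*back)[0]; print(back,y,((p-[220,180])*4).round())
E
```

```text
0 -0.052 [391. 315.]
0 -0.037 [389. 296.]
0 0.037 [379. 205.]
0 0.052 [377. 188.]
0.015 -0.052 [375. 302.]
0.015 -0.037 [373. 283.]
0.015 0.037 [365. 192.]
0.015 0.052 [363. 175.]
0.03 -0.052 [359. 289.]
0.03 -0.037 [358. 269.]
0.03 0.037 [350. 178.]
0.03 0.052 [348. 161.]
```

```bash
python3 - <<'E'
from h import *
R=np.array([[-0.886,0.074,0.458],[0.065,0.997,-0.035],[-0.459,0,-0.888]]);T=np.array([.5306,-.2266,.1381])
f=lambda X:((proj('side',X)[0]-[260,190])*4.667).round()
for back in(0,.019,.03): print('tip',back,f(T-R[:,2]*back))
for y in(-.095,-.06,-.0375,.0375,.095):
  for x in(-.0375,.0375,-.095,.095): print('body',x,y,f(T+R@[x,y,-.07]))
print(r.sense()['ee_rot'].round(3).tolist())
P=world('side',cams.capture('side')[1]); 
for (u,v) in((200,230),(170,310),(290,250),(240,280)): q=P[int(190+v/4.667),int(260+u/4.667)]; print((u,v),q.round(3),'tool',(R.T@(q-T)).round(3))
E
```

```text
tip 0 [311. 283.]
tip 0.019 [293. 262.]
tip 0.03 [283. 250.]
body -0.0375 -0.095 [332. 321.]
body 0.0375 -0.095 [190. 381.]
body -0.095 -0.095 [446. 272.]
body 0.095 -0.095 [ 84. 426.]
body -0.0375 -0.06 [324. 264.]
body 0.0375 -0.06 [186. 324.]
body -0.095 -0.06 [434. 216.]
body 0.095 -0.06 [ 84. 368.]
body -0.0375 -0.0375 [319. 229.]
body 0.0375 -0.0375 [184. 289.]
body -0.095 -0.0375 [427. 182.]
body 0.095 -0.0375 [ 83. 333.]
body -0.0375 0.0375 [304. 122.]
body 0.0375 0.0375 [177. 180.]
body -0.095 0.0375 [405.  76.]
body 0.095 0.0375 [ 82. 223.]
body -0.0375 0.095 [294.  48.]
body 0.0375 0.095 [172. 105.]
body -0.095 0.095 [390.   3.]
body 0.095 0.095 [ 82. 148.]
[[-0.886, 0.074, 0.457], [0.065, 0.997, -0.034], [-0.458, -0.001, -0.889]]
(200, 230) [ 0.467 -0.301  0.268] tool [-0.008 -0.079 -0.141]
(170, 310) [ 0.452 -0.31   0.228] tool [ 0.023 -0.089 -0.113]
(290, 250) [ 0.508 -0.307  0.254] tool [-0.038 -0.082 -0.111]
(240, 280) [ 0.484 -0.31   0.244] tool [-0.013 -0.087 -0.112]
```

The shut fingertips should show at about (311,283) in that picture and they don't, so the real tips sit short of the reported TCP. I'll raise the tool upright, clear of everything, and measure where the tips actually are.

Call:
play_rows:
  commands: "-0.3 0 0.6 0.04 0.46 0;-0.3 0 0.6 0.04 0.46 0;-0.3 0 0.6 0.04 0.46 0;-0.3 0 0.6 0.04 0.46 0;-0.3 0 0.6 0.04 0.46 0;-0.3 0 0.6 0.04 0.46 0;-0.3 0 0.3 0.05 0.4 0;0 0 0 0 0 0"
  grip: 0

```text
time_s: 7.5
tcp_pos: [0.4692, -0.2267, 0.2536]
ee_rot: [[-0.997, 0.075, 0.0], [0.075, 0.997, 0.007], [0.0, 0.007, -1.0]]
wrist_force: [0.3, -0.1, -0.3]
gripper_width: 0.004
gripper_force: 0.0
```

```bash
python3 - <<'E'
from h import *
s=r.sense();T=s['tcp_pos'];R=s['ee_rot'];print(T,R[:,2],s['gripper_width'])
im,d=cap('side'); W=world('side',d); p=proj('side',T)[0]; print('tcp px',p)
L=(W-T)@R
m=(np.abs(L[...,0])<.03)&(np.abs(L[...,1])<.05)&(L[...,2]>-.12)&(L[...,2]<.03)
for z in np.arange(-.12,.03,.01):
    q=L[m&(L[...,2]>=z)&(L[...,2]<z+.01)]
    if len(q): print(z.round(3),len(q),q.min(0).round(3),q.max(0).round(3))
x,y=p.astype(int); c=im[y-60:y+25,x-55:x+55].copy(); c=cv2.resize(c,None,fx=6,fy=6,interpolation=cv2.INTER_CUBIC); cv2.circle(c,(int((p[0]-x+55)*6),int((p[1]-y+60)*6)),5,(0,0,255),-1); cv2.imwrite('pics/s4.png',c)
E
```

```text
[ 0.46918998 -0.22670142  0.25363215] [ 4.74488064e-04  7.41473908e-03 -9.99972398e-01] 0.004111577158771444
tcp px [298.89126882 219.33531541]
-0.12 12 [-0.03  -0.036 -0.12 ] [ 0.03   0.05  -0.116]
```

View pics/s4.png

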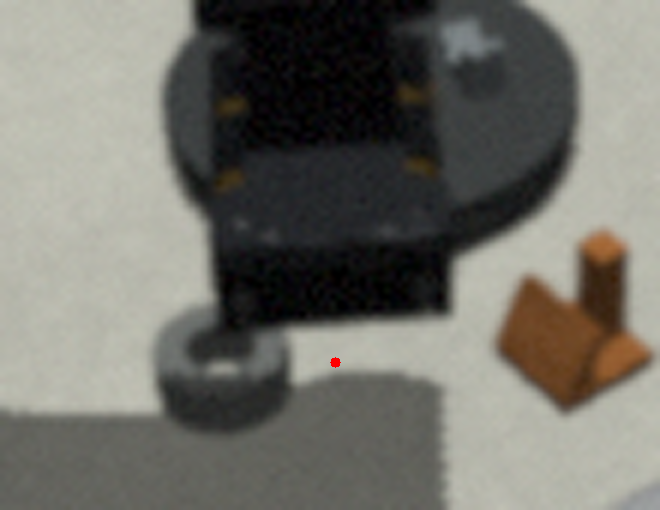

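The upright view shows the body's lower edge at (335,318), with the computed TCP (red dot, 335,362) below it and no finger visible. I'll open the fingers and read the tip depth directly.

Call:
play_rows:
  commands: "0 0 0 0 0 0;0 0 0 0 0 0;0 0 0 0 0 0;0 0 0 0 0 0;0 0 0 0 0 0;0 0 0 0 0 0;0 0 0 0 0 0;0 0 0 0 0 0"
  grip: 87

```text
time_s: 8.35
tcp_pos: [0.4676, -0.2265, 0.2533]
ee_rot: [[-0.997, 0.075, -0.001], [0.075, 0.997, 0.008], [0.001, 0.008, -1.0]]
wrist_force: [0.1, -0.4, 0.4]
gripper_width: 0.646
gripper_force: 0.0
```

```bash
python3 - <<'E'
from h import *
s=r.sense();T=s['tcp_pos'];R=s['ee_rot'];print(T,s['gripper_width'])
im,d=cap('side'); W=world('side',d); p=proj('side',T)[0]
L=(W-T)@R
m=(np.abs(L[...,0])<.06)&(np.abs(L[...,1])<.12)&(L[...,2]>-.2)&(L[...,2]<.03)
for z in np.arange(-.2,.03,.01):
    q=L[m&(L[...,2]>=z)&(L[...,2]<z+.01)]
    if len(q): print(z.round(3),len(q),q.min(0).round(3),q.max(0).round(3))
x,y=p.astype(int); c=im[y-60:y+25,x-55:x+55].copy(); c=cv2.resize(c,None,fx=6,fy=6,interpolation=cv2.INTER_CUBIC);cv2.imwrite('pics/s5.png',c)
E
```

```text
[ 0.46756965 -0.22645586  0.25328737] 0.6461668065158346
-0.2 228 [-0.039 -0.054 -0.2  ] [ 0.035 -0.011 -0.19 ]
-0.19 125 [-0.029 -0.053 -0.19 ] [ 0.02 -0.01 -0.18]
-0.18 109 [-0.026 -0.054 -0.18 ] [ 0.023 -0.04  -0.17 ]
-0.17 111 [-0.023 -0.053 -0.17 ] [ 0.023 -0.016 -0.16 ]
-0.16 130 [-0.026 -0.053 -0.16 ] [ 0.024 -0.007 -0.15 ]
-0.15 679 [-0.039 -0.098 -0.15 ] [ 0.035 -0.003 -0.14 ]
-0.14 143 [-0.038 -0.097 -0.14 ] [ 0.036 -0.087 -0.13 ]
-0.13 178 [-0.039 -0.096 -0.13 ] [ 0.036  0.039 -0.12 ]
-0.12 254 [-0.039 -0.091 -0.12 ] [ 0.036  0.034 -0.11 ]
-0.11 147 [-0.039 -0.091 -0.11 ] [ 0.035  0.034 -0.101]
-0.06 17 [-0.011 -0.04  -0.057] [ 0.008 -0.037 -0.05 ]
-0.05 34 [-0.013 -0.039 -0.05 ] [ 0.008 -0.036 -0.04 ]
-0.04 34 [-0.013 -0.04  -0.04 ] [ 0.009 -0.036 -0.03 ]
```

View pics/s5.png

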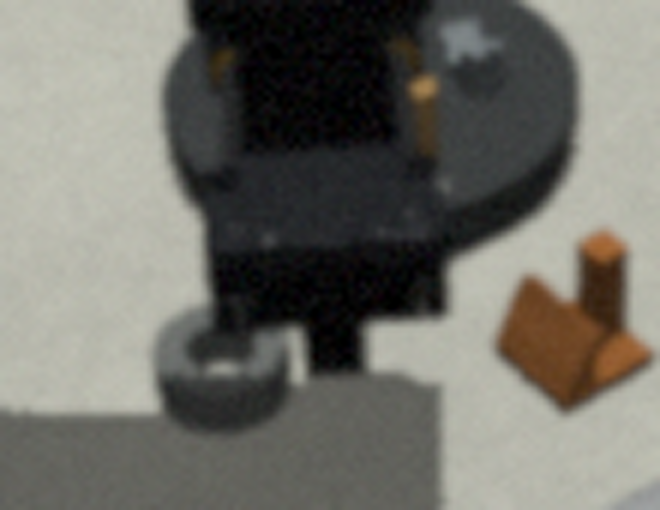

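The near finger, ending at (335,375), has its tip at tool z = −30 mm, and the body sits 30 mm back too. The reported TCP is therefore 30 mm beyond the real tips, and I'll allow for that in every target.

```bash
python3 go.py .539 -.226 .133 1.4958 -25 7;
```

```text
[ 0.421 -0.032 -0.906] [0.075 0.997 0.   ]
t 8.4 tcp [ 0.4676 -0.2264  0.2533] F [0.4 0.2 0. ] j [ -8.  10.  -8.  -0. -73. -86.] grip 60.3 0.0
total [ 2.38  0.01 -4.01 -0.27 -2.91 -0.01] per row [ 0.34   0.002 -0.573 -0.039 -0.415 -0.001]
```

Call:
play_rows:
  commands: "0.34 0 -0.57 -0.04 -0.42 0;0.34 0 -0.57 -0.04 -0.42 0;0.34 0 -0.57 -0.04 -0.42 0;0.34 0 -0.57 -0.04 -0.42 0;0.34 0 -0.57 -0.04 -0.42 0;0.34 0 -0.57 -0.04 -0.42 0;0.34 0 -0.57 -0.04 -0.4 0;0 0 0 0 0 0"
  grip: 80

```text
time_s: 9.2
tcp_pos: [0.5359, -0.2258, 0.13]
ee_rot: [[-0.906, 0.074, 0.417], [0.068, 0.997, -0.031], [-0.418, -0.0, -0.909]]
wrist_force: [-0.2, 0.5, 1.3]
gripper_width: 0.918
gripper_force: 0.0
```

```bash
python3 go.py .5731 -.2288 .0606 1.4958 -25 6
```

```text
[ 0.421 -0.032 -0.906] [0.075 0.997 0.   ]
t 9.2 tcp [ 0.5359 -0.2258  0.13  ] F [-0.2  0.5  1.3] j [ -8.  11. -29.  -3. -25. -84.] grip 79.9 0.0
total [ 1.24 -0.1  -2.31 -0.   -0.03 -0.  ] per row [ 0.207 -0.017 -0.385 -0.    -0.006 -0.001]
```

Call:
play_rows:
  commands: "0.2 -0.02 -0.38 0 0 0;0.2 -0.02 -0.38 0 0 0;0.2 -0.02 -0.38 0 0 0;0.2 -0.02 -0.38 0 0 0;0.2 -0.02 -0.38 0 0 0;0.2 0 -0.38 0 0 0;0 0 0 0 0 0"

```text
time_s: 9.9
tcp_pos: [0.5746, -0.2292, 0.0627]
ee_rot: [[-0.905, 0.074, 0.42], [0.066, 0.997, -0.032], [-0.421, -0.001, -0.907]]
wrist_force: [-0.2, 0.0, 0.3]
gripper_width: 0.918
gripper_force: 0.0
```

```bash
python3 go.py .5731 -.2288 .0606 1.4958 -25 1
```

```text
[ 0.421 -0.032 -0.906] [0.075 0.997 0.   ]
t 9.9 tcp [ 0.5746 -0.2292  0.0627] F [-0.2  0.   0.3] j [ -8.  20. -29.  -5. -17. -82.] grip 79.9 0.0
total [-0.05  0.01 -0.07  0.01 -0.01 -0.01] per row [-0.051  0.015 -0.07   0.008 -0.011 -0.008]
```

Call:
play_rows:
  commands: "0 0 0 0 0 0;0 0 0 0 0 0;0 0 0 0 0 0;0 0 0 0 0 0;0 0 0 0 0 0;0 0 0 0 0 0;0 0 0 0 0 0;0 0 0 0 0 0;0 0 0 0 0 0"
  grip: 15

```text
time_s: 10.8
tcp_pos: [0.575, -0.2289, 0.0655]
ee_rot: [[-0.903, 0.073, 0.424], [0.066, 0.997, -0.032], [-0.425, -0.001, -0.905]]
wrist_force: [-1.6, 4.9, 3.9]
gripper_width: 0.501
gripper_force: 30.0
```

The opening is 43.6 mm at 30 N, which matches the tube. Lifting.

Call:
play_rows:
  commands: "-0.1 0.01 0.14 0 0 0;-0.19 0.01 0.27 0 0 0;-0.19 0.01 0.27 0 0 0;-0.19 0.01 0.27 0 0 0;-0.19 0.01 0.27 0 0 0;-0.1 0 0.4 0 0 0;0 0 0.6 0 0 0;0 0 0.8 0 0 0;0 0 0.8 0 0 0;0 0 0.6 0 0 0;0 0 0.3 0 0 0;0 0 0 0 0 0"

```text
time_s: 12.0
tcp_pos: [0.5465, -0.2281, 0.2086]
ee_rot: [[-0.902, 0.074, 0.426], [0.066, 0.997, -0.033], [-0.427, -0.002, -0.904]]
wrist_force: [-0.2, 0.4, -3.8]
gripper_width: 0.499
gripper_force: 30.0
```

```bash
cat > tb.py <<'E'
from fit import *
def measure(cam='side'):
    s=r.sense();T=s['tcp_pos'];R=s['ee_rot']; G=T-.049*R[:,2]
    W=world(cam,cams.capture(cam)[1]); L=(W-G)@R
    m=(np.abs(L[...,0])<.13)&(np.abs(L[...,1])<.04)&(np.abs(L[...,2])<.05)&(np.abs(L[...,0])>.02)
    return W[m],s,G
if __name__=='__main__':
    s=r.sense(); print('grip',s['gripper_width']*87,s['gripper_force'],s['wrist_force'].round(1),s['tcp_pos'].round(4),s['joints'].round(0))
    for cam in('side','top'):
        q,s,G=measure(cam); R=s['ee_rot']; x=-R[:,0]
        p,a,c,l=tube(q,[*G,np.arctan2(x[1],x[0]),np.arcsin(x[2])+.1])
        print(cam,len(q),'yaw/elev',p[3:].round(3),'mid',c.round(4),'len',l.round(3),'mid in tool',(R.T@(c-G)).round(4),'axis tool',(R.T@a).round(3))
E
python3 tb.py
```

```text
grip 43.40695094279379 29.991443145554513 [-0.2  0.4 -3.8] [ 0.5465 -0.2281  0.2086] [ -8.   6. -22.  -2. -36. -85.]
side 870 yaw/elev [-0.069  0.61 ] mid [ 0.5241 -0.2267  0.2488] len 0.18 mid in tool [ 0.0031 -0.0003  0.0031] axis tool [-0.986  0.003 -0.168]
top 376 yaw/elev [-0.074  0.603] mid [ 0.5468 -0.2283  0.2628] len 0.121 mid in tool [-0.0247 -0.0004 -0.0012] axis tool [-0.987 -0.001 -0.163]
```

```bash
cat > pl.py <<'E'
from go import *
R=rot(.138+np.pi/2,9.7); seat=np.array([.5312,.2215,.074]); dz=float(sys.argv[1])
T=seat+R@[-.003,0,.046]+[0,0,dz]; print(T.round(4)); go(T,R,float(sys.argv[2]))
E
python3 pl.py .1 18
```

```text
[0.5265 0.2208 0.1282]
t 12.1 tcp [ 0.5452 -0.2277  0.2057] F [-0.2 -0.3 -4.2] j [ -8.   7. -23.  -3. -36. -85.] grip 43.2 29.99136100988835
total [-0.62 14.95 -2.59 -0.12  4.04  1.37] per row [-0.035  0.831 -0.144 -0.007  0.225  0.076]
```

Call:
play_rows:
  commands: "-0.03 0.5 0 0 0.1 0.05;-0.035 0.8 -0.1 -0.007 0.23 0.08;-0.035 0.85 -0.1 -0.007 0.23 0.08;-0.035 0.85 -0.1 -0.007 0.23 0.08;-0.035 0.85 -0.1 -0.007 0.23 0.08;-0.035 0.85 -0.15 -0.007 0.23 0.08;-0.035 0.85 -0.15 -0.007 0.23 0.08;-0.035 0.85 -0.15 -0.007 0.23 0.08;-0.035 0.85 -0.15 -0.007 0.23 0.08;-0.035 0.85 -0.15 -0.007 0.23 0.08;-0.035 0.85 -0.15 -0.007 0.23 0.08;-0.035 0.85 -0.15 -0.007 0.23 0.08;-0.035 0.85 -0.15 -0.007 0.23 0.08;-0.035 0.85 -0.15 -0.007 0.23 0.08;-0.035 0.85 -0.15 -0.007 0.23 0.08;-0.035 0.85 -0.15 -0.007 0.23 0.08;-0.035 0.85 -0.15 -0.007 0.25 0.08;-0.035 0.85 -0.15 0 0.25 0.08;0 0 0 0 0 0;0 0 0 0 0 0"

```text
time_s: 14.1
tcp_pos: [0.5271, 0.2192, 0.1344]
ee_rot: [[-0.975, -0.144, -0.168], [-0.142, 0.99, -0.021], [0.169, 0.003, -0.986]]
wrist_force: [-0.1, -1.5, -3.7]
gripper_width: 0.5
gripper_force: 30.0
```

```bash
python3 tb.py; python3 pl.py .1 1;python3 pl.py .01 1
```

```text
grip 43.48625828378084 29.992871023714542 [-0.1 -1.5 -3.7] [0.5271 0.2192 0.1344] [  36.   25.   -3.   -5.  -71. -116.]
side 470 yaw/elev [ 0.147 -0.002] mid [0.5311 0.2189 0.1814] len 0.179 mid in tool [ 0.0041 -0.0007  0.0021] axis tool [-0.986  0.003 -0.168]
top 377 yaw/elev [0.153 0.006] mid [0.4791 0.2107 0.1803] len 0.077 mid in tool [ 0.0556 -0.0008  0.0125] axis tool [-0.985  0.009 -0.175]
[0.5265 0.2208 0.1282]
t 14.2 tcp [0.5271 0.2184 0.1355] F [ 1.  -0.8 -3.4] j [  36.   25.   -3.   -5.  -71. -116.] grip 43.1 29.99289238359779
total [-0.02  0.08 -0.25 -0.02 -0.   -0.04] per row [-0.021  0.083 -0.247 -0.023 -0.001 -0.036]
[0.5265 0.2208 0.0382]
t 14.2 tcp [0.5271 0.2184 0.1355] F [ 1.  -0.8 -3.4] j [  36.   25.   -3.   -5.  -71. -116.] grip 43.1 29.99289238359779
total [-0.02  0.08 -3.25 -0.02 -0.   -0.04] per row [-2.100e-02  8.300e-02 -3.247e+00 -2.300e-02 -1.000e-03 -3.600e-02]
```

Call:
play_rows:
  commands: "-0.02 0.05 -0.3 -0.02 0 -0.04;0 0.04 -0.6 0 0 0;0 0 -0.6 0 0 0;0 0 -0.6 0 0 0;0 0 -0.5 0 0 0;0 0 -0.4 0 0 0;0 0 -0.2 0 0 0;0 0 0 0 0 0"

```text
time_s: 15.0
tcp_pos: [0.5263, 0.2213, 0.0395]
ee_rot: [[-0.976, -0.137, -0.168], [-0.135, 0.991, -0.023], [0.169, 0.001, -0.986]]
wrist_force: [-0.8, 0.4, -3.1]
gripper_width: 0.502
gripper_force: 30.0
```

```bash
python3 tb.py;python3 pl.py 0 1
```

```text
grip 43.68515200443281 29.992822429630905 [-0.8  0.4 -3.1] [0.5263 0.2213 0.0395] [  36.   30.   -8.   -5.  -60. -115.]
side 765 yaw/elev [ 0.084 -0.168] mid [0.545  0.2161 0.0713] len 0.215 mid in tool [-0.0121 -0.0077  0.0147] axis tool [-0.999 -0.053 -0.002]
top 417 yaw/elev [-0.004 -0.147] mid [0.5452 0.212  0.0744] len 0.216 mid in tool [-0.0109 -0.012   0.0125] axis tool [-0.99 -0.14 -0.02]
[0.5265 0.2208 0.0282]
t 15.1 tcp [0.5273 0.2219 0.0408] F [-0.2 -0.1 -2.8] j [  36.   30.   -8.   -5.  -60. -115.] grip 43.3 29.992936542257667
total [-0.03 -0.03 -0.42 -0.01  0.01 -0.  ] per row [-0.028 -0.035 -0.421 -0.012  0.011 -0.   ]
```

Call:
play_rows:
  commands: "0 -0.02 -0.1 0 0 0;0 0 -0.1 0 0 0;0 0 -0.08 0 0 0;0 0 -0.07 0 0 0;0 0 0 0 0 0"

```text
time_s: 15.6
tcp_pos: [0.5272, 0.2221, 0.0302]
ee_rot: [[-0.977, -0.138, -0.165], [-0.136, 0.99, -0.021], [0.166, 0.002, -0.986]]
wrist_force: [-0.2, 2.8, -0.1]
gripper_width: 0.495
gripper_force: 30.0
```

Call:
play_rows:
  commands: "0 0.03 -0.04 0 0 0;0 0.02 -0.03 0 0 0;0 0 0 0 0 0"

```text
time_s: 15.9
tcp_pos: [0.5272, 0.2232, 0.0281]
ee_rot: [[-0.977, -0.138, -0.165], [-0.136, 0.99, -0.021], [0.167, 0.002, -0.986]]
wrist_force: [-0.5, 2.4, 1.6]
gripper_width: 0.499
gripper_force: 30.0
```

Call:
play_rows:
  commands: "0 0 0 0 0 0;0 0 0 0 0 0;0 0 0 0 0 0;0 0 0 0 0 0"
  grip: 66

```text
time_s: 16.3
tcp_pos: [0.5267, 0.2221, 0.0274]
ee_rot: [[-0.976, -0.137, -0.167], [-0.136, 0.991, -0.022], [0.168, 0.001, -0.986]]
wrist_force: [0.8, 0.4, 0.2]
gripper_width: 0.731
gripper_force: 0.0
```

```bash
cat > tq.py <<'E'
from fit import *
def seated():
    Q=np.concatenate([world(c,cams.capture(c)[1]) [:] .reshape(-1,3) for c in('top','side')])
    q=Q[(np.hypot(Q[:,0]-.5312,Q[:,1]-.2215)<.105)&(Q[:,2]>.078)&(Q[:,2]<.1)&(np.abs((Q[:,1]-.2215)-.139*(Q[:,0]-.5312))<.03)]
    return q
E
python3 - <<'E'
from tq import *
print(r.sense()['wrist_force'],r.sense()['gripper_width']*87,r.sense()['gripper_force'])
q=seated(); p,a,c,l=tube(q,[.5312,.2215,.074,.138,0]); print(len(q),p.round(4),c.round(4),l)
E
```

```text
[0.80030405 0.41816399 0.20110739] 63.5582328173235 0.0
603 [0.5312 0.2232 0.0736 0.14   0.0028] [0.5297 0.223  0.0736] 0.17982097960207666
```

The tube is seated at (0.530, 0.223, 0.074) with yaw 0.140, and released. Retracting.

Call:
play_rows:
  commands: "0.05 0.01 0.3 0 0 0;0.1 0.01 0.59 0 0 0;0.13 0.02 0.8 0 0 0;0.13 0.02 0.8 0 0 0;0 0 0.9 0 0 0;0 0 0.6 0 0 0;0 0 0.3 0 0 0"

```text
time_s: 17.1
tcp_pos: [0.5402, 0.2249, 0.1591]
ee_rot: [[-0.977, -0.138, -0.162], [-0.136, 0.99, -0.02], [0.164, 0.003, -0.987]]
wrist_force: [-0.4, 0.7, -0.2]
gripper_width: 0.76
gripper_force: 0.0
```

```bash
python3 go.py .6255 .0275 .125 2.062 0 10; python3 - <<'E'
from tq import *
P=np.load('top0.npy')
for nm,b in(('bottle',(.65,.85,0,.12,.1,.2)),('jar',(.65,.85,-.1,.0,.05,.07))):
    q=box(P,*b); print(nm,len(q),q.min(0).round(3),q.max(0).round(3))
q=seated(); p,a,c,l=tube(q,[.5312,.2215,.074,.138,0]); print(len(q),p.round(4),c.round(4),l)
E
```

```text
[ 0.  0. -1.] [-0.472  0.882  0.   ]
t 17.1 tcp [0.5402 0.2249 0.1591] F [-0.4  0.7 -0.2] j [  36.   25.    1.   -5.  -75. -116.] grip 66.1 0.0
total [ 2.84 -6.58 -1.14  0.32 -1.05  2.35] per row [ 0.284 -0.658 -0.114  0.032 -0.105  0.235]
bottle 167 [0.742 0.061 0.1  ] [0.791 0.108 0.156]
jar 121 [ 0.724 -0.047  0.05 ] [ 0.764 -0.005  0.067]
952 [0.5312 0.2226 0.0738 0.1328 0.0084] [0.5297 0.2223 0.0738] 0.1785080474301808
```

Call:
play_rows:
  commands: "0.28 -0.65 -0.11 0.03 -0.1 0.23;0.28 -0.65 -0.11 0.03 -0.1 0.23;0.28 -0.65 -0.11 0.03 -0.1 0.23;0.28 -0.65 -0.11 0.03 -0.1 0.23;0.28 -0.65 -0.11 0.03 -0.1 0.23;0.28 -0.65 -0.11 0.03 -0.1 0.23;0.28 -0.65 -0.11 0.03 -0.1 0.23;0.28 -0.65 -0.11 0.03 -0.1 0.23;0.28 -0.65 -0.11 0.04 -0.12 0.25;0.28 -0.65 -0.11 0.04 -0.12 0.25;0 0 0 0 0 0;0 0 0 0 0 0"

```text
time_s: 18.4
tcp_pos: [0.6223, 0.029, 0.1221]
ee_rot: [[-0.883, -0.469, -0.007], [-0.469, 0.883, -0.005], [0.008, -0.001, -1.0]]
wrist_force: [-0.7, 0.1, -0.6]
gripper_width: 0.759
gripper_force: 0.0
```

```bash
python3 go.py .6255 .0275 .005 2.062 0 6
```

```text
[ 0.  0. -1.] [-0.472  0.882  0.   ]
t 18.4 tcp [0.6223 0.029  0.1221] F [-0.7  0.1 -0.6] j [ 18.  25.  -5.   0. -60. -80.] grip 66.1 0.0
total [ 0.11 -0.05 -3.9   0.03 -0.05  0.02] per row [ 0.018 -0.008 -0.651  0.005 -0.008  0.003]
```

Call:
play_rows:
  commands: "0.05 -0.02 -0.5 0.03 -0.05 0.02;0.05 -0.02 -0.7 0 0 0;0 0 -0.8 0 0 0;0 0 -0.8 0 0 0;0 0 -0.7 0 0 0;0 0 -0.35 0 0 0;0 0 0 0 0 0"

```text
time_s: 19.1
tcp_pos: [0.6248, 0.0286, 0.006]
ee_rot: [[-0.881, -0.473, -0.001], [-0.473, 0.881, -0.001], [0.001, -0.0, -1.0]]
wrist_force: [-0.7, -0.8, 0.4]
gripper_width: 0.762
gripper_force: 0.0
```

```bash
python3 go.py .6255 .0275 .005 2.062 0 1; python3 - <<'E'
from h import *
im,d=cap('side');p=proj('side',[.6255,.0275,.05])[0].astype(int)
cv2.imwrite('pics/s6.png',cv2.resize(im[p[1]-40:p[1]+45,p[0]-55:p[0]+55],None,fx=6,fy=6,interpolation=cv2.INTER_CUBIC))
E
```

```text
[ 0.  0. -1.] [-0.472  0.882  0.   ]
t 19.1 tcp [0.6248 0.0286 0.006 ] F [-0.7 -0.8  0.4] j [ 17.  32. -12.   0. -46. -79.] grip 66.3 0.0
total [ 0.02 -0.04 -0.03  0.01 -0.01 -0.01] per row [ 0.024 -0.038 -0.035  0.006 -0.005 -0.013]
```

View pics/s6.png

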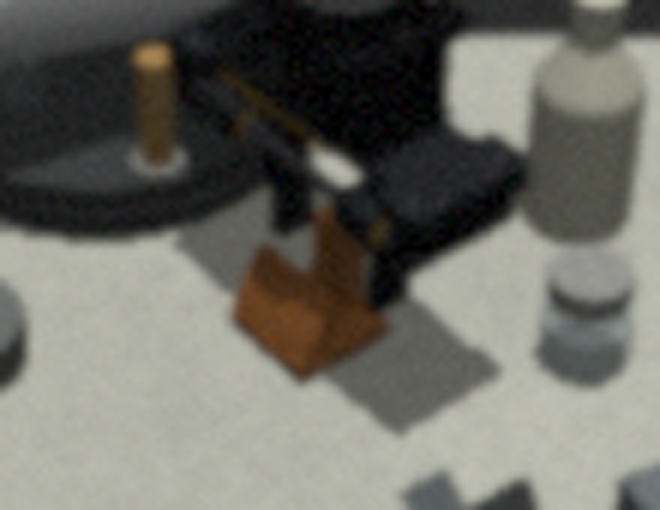

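Fingers at (292,200) and (388,280) straddle the tab at (335,240), clear of the chock, bottle and jar. Closing and lifting.

Call:
play_rows:
  commands: "0.02 -0.03 0 0 0 0;0 0 0 0 0 0;0 0 0 0 0 0;0 0 0 0 0 0;0 0 0 0 0 0;0 0 0 0 0 0;0 0 0 0 0 0;0 0 0 0 0 0;0 0 0 0 0 0"
  grip: 5

```text
time_s: 20.05
tcp_pos: [0.6267, 0.0275, 0.0079]
ee_rot: [[-0.881, -0.473, 0.003], [-0.473, 0.881, 0.0], [-0.003, -0.001, -1.0]]
wrist_force: [-0.5, 0.5, 1.2]
gripper_width: 0.225
gripper_force: 29.8
```

```bash
python3 go.py .6255 .0275 .15 2.062 0 8
```

```text
[ 0.  0. -1.] [-0.472  0.882  0.   ]
t 20.05 tcp [0.6267 0.0275 0.0079] F [-0.5  0.5  1.2] j [ 17.  32. -12.   0. -46. -79.] grip 19.6 29.796217032708228
total [-0.04 -0.    4.74 -0.    0.02 -0.01] per row [-0.005 -0.     0.592 -0.     0.003 -0.001]
```

Call:
play_rows:
  commands: "0 0 0.3 0 0 0;0 0 0.7 0 0 0;0 0 0.95 0 0 0;0 0 0.95 0 0 0;0 0 0.95 0 0 0.2;-0.2 0.5 0.95 0 0 0.5;-0.3 0.72 0.2 0 0 0.68;-0.3 0.72 0 0 0 0.68;-0.3 0.72 0 0 0 0.68;-0.3 0.72 0 0 0 0.68;-0.3 0.72 0 0 0 0.68;-0.3 0.72 0 0 0 0.68;-0.3 0.72 0 0 0 0.68;-0.3 0.72 0 0 0 0.68;-0.3 0.72 0 0 0 0.68;-0.3 0.72 0 0 0 0.68;-0.3 0.72 0 0 0 0.6;-0.2 0.3 0 0 0 0;0 0 0 0 0 0;0 0 0 0 0 0"

```text
time_s: 22.05
tcp_pos: [0.5156, 0.2883, 0.1578]
ee_rot: [[0.135, -0.991, 0.001], [-0.991, -0.135, 0.002], [-0.002, -0.001, -1.0]]
wrist_force: [0.2, 0.4, -1.7]
gripper_width: 0.227
gripper_force: 29.8
```

```bash
python3 go.py .5219 .2884 .0575 3.2796 0 6; python3 - <<'E'
from tq import *
q=seated(); p,a,c,l=tube(q,[.5312,.2215,.074,.138,0]); print(len(q),p.round(4),c.round(4),l)
E
```

```text
[ 0.  0. -1.] [-0.99  -0.138  0.   ]
t 22.05 tcp [0.5156 0.2883 0.1578] F [ 0.2  0.4 -1.7] j [ 45.  20.  -8.  -0. -62. -37.] grip 19.8 29.79268987197429
total [ 0.21  0.   -3.34 -0.02  0.    0.02] per row [ 0.035  0.    -0.557 -0.003  0.001  0.003]
1197 [0.5312 0.2227 0.0735 0.1382 0.0016] [0.5299 0.2226 0.0735] 0.17832197776866573
```

Call:
play_rows:
  commands: "0.05 0 -0.4 -0.02 0 0.02;0.05 0 -0.6 0 0 0;0.05 0 -0.7 0 0 0;0.05 0 -0.7 0 0 0;0.02 0 -0.6 0 0 0;0 0 -0.4 0 0 0;0 0 0 0 0 0"

```text
time_s: 22.85
tcp_pos: [0.5237, 0.2954, 0.0573]
ee_rot: [[0.139, -0.99, 0.006], [-0.99, -0.139, 0.01], [-0.009, -0.008, -1.0]]
wrist_force: [-9.2, 15.3, 7.8]
gripper_width: 0.229
gripper_force: 40.6
```

```bash
cat > ck.py <<'E'
from go import *
# deck-frame view of the chock's points
c0=np.array([.5312,.2215,.04]); a=.138; M=np.array([[np.cos(a),np.sin(a),0],[-np.sin(a),np.cos(a),0],[0,0,1]])
s=r.sense(); print('tcp deck',(M@(s['tcp_pos']-c0)).round(4))
for cam in('side','top'):
    L=(world(cam,cams.capture(cam)[1])-c0).reshape(-1,3)@M.T
    k=(np.abs(L[:,0])<.04)&(L[:,1]>.005)&(L[:,1]<.085)&(L[:,2]>.012)&(L[:,2]<.05)
    q=L[k]; print(cam,len(q),'x',np.percentile(q[:,0],[2,98]).round(4) if len(q) else '')
    for z in(.015,.02,.025,.03,.035,.04,.045):
        w=q[np.abs(q[:,2]-z)<.0025]; 
        if len(w)>3: print('  z',z,len(w),'y',np.percentile(w[:,1],[5,50,95]).round(4),'x',w[:,0].min().round(3),w[:,0].max().round(3))
E
python3 ck.py; python3 go.py .5230 .2804 .0475 3.2796 0 1
```

```text
tcp deck [0.0027 0.0743 0.0173]
side 9 x [-0.0273  0.0248]
top 40 x [-0.0379  0.038 ]
  z 0.04 5 y [0.0198 0.022  0.0427] x -0.033 0.038
  z 0.045 11 y [0.0094 0.0178 0.031 ] x -0.038 0.039
[ 0.  0. -1.] [-0.99  -0.138  0.   ]
t 22.95 tcp [0.5237 0.2952 0.0578] F [-7.8 14.2  8. ] j [ 45.  27. -13.  -0. -49. -37.] grip 19.7 40.637575305673295
total [-0.02 -0.49 -0.34 -0.07  0.04 -0.01] per row [-0.022 -0.492 -0.344 -0.068  0.043 -0.009]
```

```bash
python3 - <<'E'
from tq import *
from go import *
q=seated(); p,a,c,l=tube(q,[.5312,.2215,.074,.138,0]); print('tube',len(q),p.round(4),c.round(4),l.round(3))
c0=np.array([.5312,.2215,.04]); a=.138; M=np.array([[np.cos(a),np.sin(a),0],[-np.sin(a),np.cos(a),0],[0,0,1]])
s=r.sense(); print(s['wrist_force'].round(1),s['moment'].round(2))
for cam in('side','top'):
    im,d=cams.capture(cam); L=(world(cam,d)-c0)@M.T
    hsv=cv2.cvtColor(im,cv2.COLOR_BGR2HSV)
    k=(np.abs(L[...,0])<.06)&(L[...,1]>.0)&(L[...,1]<.11)&(L[...,2]>.005)&(L[...,2]<.1)&(hsv[...,1]>90)&(hsv[...,0]<25)
    v,u=np.nonzero(k); print(cam,k.sum())
    if k.sum(): print(np.c_[L[k],u,v][::max(1,k.sum()//25)].round(3).tolist())
    p=proj(cam,s['tcp_pos']+[0,0,.03])[0]; print('tip px',p)
    x,y=p.astype(int); cc=cv2.resize(im[y-40:y+40,x-50:x+50],None,fx=4,fy=4,interpolation=cv2.INTER_CUBIC); cv2.imwrite('pics/_%s.png'%cam,cc)
cv2.imwrite('pics/both.png',np.hstack([cv2.imread('pics/_side.png'),cv2.imread('pics/_top.png')]))
E
```

```text
tube 1305 [5.312e-01 2.233e-01 7.440e-02 1.176e-01 1.000e-04] [0.53   0.2232 0.0744] 0.179
[-8.  14.2  6.2] [ 4.08  2.46 -0.39]
side 268
[[0.014, 0.079, 0.091, 301.0, 138.0], [0.008, 0.084, 0.081, 299.0, 140.0], [0.003, 0.083, 0.075, 298.0, 142.0], [0.01, 0.081, 0.071, 300.0, 143.0], [0.015, 0.059, 0.079, 303.0, 144.0], [0.013, 0.066, 0.071, 302.0, 145.0], [-0.003, 0.073, 0.066, 297.0, 146.0], [0.027, 0.051, 0.073, 307.0, 146.0], [0.006, 0.052, 0.073, 301.0, 147.0], [-0.021, 0.059, 0.07, 293.0, 148.0], [0.012, 0.05, 0.069, 303.0, 148.0], [-0.016, 0.049, 0.071, 295.0, 149.0], [0.017, 0.043, 0.068, 305.0, 149.0], [-0.006, 0.047, 0.067, 298.0, 150.0], [0.026, 0.037, 0.066, 308.0, 150.0], [-0.001, 0.041, 0.065, 300.0, 151.0], [-0.025, 0.041, 0.066, 293.0, 152.0], [0.007, 0.033, 0.065, 303.0, 152.0], [-0.016, 0.039, 0.061, 296.0, 153.0], [0.015, 0.023, 0.065, 306.0, 153.0], [-0.01, 0.034, 0.06, 298.0, 154.0], [0.021, 0.02, 0.062, 308.0, 154.0], [-0.008, 0.029, 0.058, 299.0, 155.0], [0.025, 0.021, 0.056, 309.0, 155.0], [-0.002, 0.027, 0.054, 301.0, 156.0], [-0.027, 0.023, 0.058, 294.0, 157
[... 423 characters left out ...]
, 0.048, 0.074, 243.0, 221.0], [0.009, 0.028, 0.061, 250.0, 221.0], [0.006, 0.04, 0.065, 246.0, 222.0], [0.005, 0.019, 0.053, 253.0, 222.0], [0.003, 0.035, 0.059, 248.0, 223.0], [0.001, 0.05, 0.065, 243.0, 224.0], [-0.001, 0.029, 0.058, 250.0, 224.0], [-0.003, 0.041, 0.064, 246.0, 225.0], [-0.004, 0.021, 0.05, 253.0, 225.0], [-0.008, 0.027, 0.056, 251.0, 226.0], [-0.011, 0.03, 0.059, 250.0, 227.0], [-0.013, 0.034, 0.056, 249.0, 228.0], [-0.016, 0.04, 0.061, 247.0, 229.0], [-0.018, 0.019, 0.049, 254.0, 229.0], [-0.021, 0.024, 0.057, 252.0, 230.0], [-0.024, 0.028, 0.06, 251.0, 231.0], [-0.027, 0.035, 0.057, 249.0, 232.0], [-0.027, 0.044, 0.041, 247.0, 233.0]]
tip px [236.93419154 224.92646215]
```

View pics/both.png

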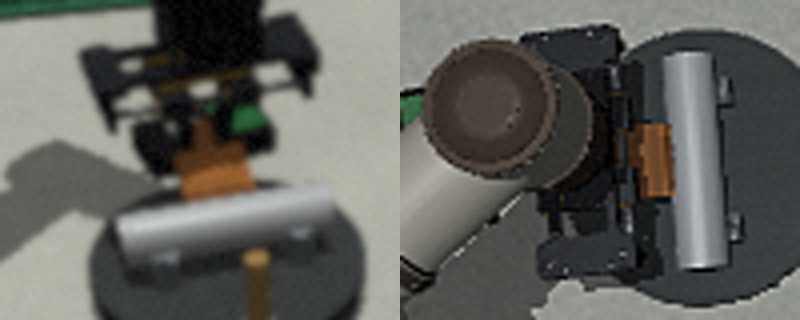

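The last picture shows the chock tipped front-up: in the side half its face is at (215,175), over the tube. Its toe caught the tube's flank because I came down too close. I'll lift off, back away and re-check both.

Call:
play_rows:
  commands: "-0.05 0.2 0.2 0 0 0;-0.07 0.3 0.4 0 0 0;-0.05 0.2 0.6 0 0 0;0 0 0.5 0 0 0;0 0 0 0 0 0"

```text
time_s: 23.65
tcp_pos: [0.5187, 0.3107, 0.1091]
ee_rot: [[0.139, -0.99, 0.005], [-0.99, -0.139, 0.002], [-0.002, -0.005, -1.0]]
wrist_force: [-0.6, -0.3, -2.1]
gripper_width: 0.224
gripper_force: 36.6
```

```bash
cat > cf.py <<'E'
from tq import *
from go import *
c0=np.array([.5312,.2215,.04]); a=.138; M=np.array([[np.cos(a),np.sin(a),0],[-np.sin(a),np.cos(a),0],[0,0,1]])
def chock(ylim=.13,zlo=.003,zhi=.16):
    out=[]
    for cam in('side','top'):
        im,d=cams.capture(cam); L=(world(cam,d)-c0)@M.T; hsv=cv2.cvtColor(im,cv2.COLOR_BGR2HSV)
        k=(np.abs(L[...,0])<.06)&(L[...,1]>.0)&(L[...,1]<ylim)&(L[...,2]>zlo)&(L[...,2]<zhi)&(hsv[...,1]>90)&(hsv[...,0]<25)
        out.append(L[k])
    return out
if __name__=='__main__':
    q=seated(); p,ax,c,l=tube(q,[.5312,.2215,.074,.138,0]); print('tube yaw',p[3].round(4),'deck',(M@(c-c0)).round(4),l.round(3))
    s=r.sense(); print('tcp deck',(M@(s['tcp_pos']-c0)).round(4),'F',s['wrist_force'].round(1),'grip',s['gripper_width']*87,s['gripper_force'])
    for L in chock():
        if len(L)<20: print('few');continue
        # y-z profile of the central strip and robust plane of the face
        w=L[np.abs(L[:,0])<.03]; best=(0,)
        for i in range(400):
            P3=w[np.random.randint(len(w),size=3)]; n=np.cross(P3[1]-P3[0],P3[2]-P3[0]); nn=np.linalg.norm(n)
            if nn<1e-5: continue
            n/=nn; n*=np.sign(n[2]) or 1; m=np.abs((w-P3[0])@n)<.002
            if m.sum()>best[0]: best=(m.sum(),n,m)
        f=w[best[2]]; cen=f.mean(0); n=np.linalg.svd(f-cen)[2][2]; n*=np.sign(n[2])
        print(len(w),best[0],'normal',n.round(3),'elev',np.degrees(np.arcsin(n[2])).round(1),'cen',cen.round(4),'y',f[:,1].min().round(3),f[:,1].max().round(3),'z',f[:,2].min().round(3),f[:,2].max().round(3),'x',np.percentile(f[:,0],[2,98]).round(3))
E
python3 cf.py
```

```text
tube yaw 0.1208 deck [-0.0013  0.0012  0.0337] 0.179
tcp deck [-0.002   0.089   0.0665] F [ 0.2 -1.  -1.9] grip 19.62192717732929 36.640670888882596
294 138 normal [-0.024 -0.384  0.923] elev 67.4 cen [-0.0013  0.0543  0.1127] y 0.03 0.103 z 0.101 0.132 x [-0.028  0.028]
204 127 normal [-0.044 -0.428  0.903] elev 64.5 cen [-0.0012  0.0491  0.1092] y 0.032 0.067 z 0.099 0.119 x [-0.028  0.025]
```

Call:
play_rows:
  commands: "-0.02 0.16 0.08 0.68 0.095 0;-0.02 0.16 0.08 0.68 0.095 0;-0.02 0.16 0.08 0.68 0.095 0;-0.02 0.16 0.08 0.68 0.095 0;-0.02 0.16 0.08 0.68 0.095 0;-0.02 0.16 0.08 0.68 0.095 0;0 0 0 0 0 0;0 0 0 0 0 0"

```text
time_s: 24.65
tcp_pos: [0.5138, 0.3374, 0.1201]
ee_rot: [[0.112, -0.991, -0.079], [-0.809, -0.137, 0.571], [-0.577, 0.0, -0.817]]
wrist_force: [0.4, 0.1, -1.7]
gripper_width: 0.224
gripper_force: 36.3
```

```bash
python3 cf.py; python3 -c "
from h import *
print(r.sense()['joints'].round(), r.sense()['ee_rot'].round(3).tolist())"
```

```text
tube yaw 0.1199 deck [-0.0013  0.0014  0.034 ] 0.179
tcp deck [-0.0016  0.1188  0.0809] F [-0.2  0.4 -1.4] grip 19.514949734302746 36.283592498730286
253 118 normal [ 0.008 -0.797  0.604] elev 37.2 cen [-0.0005  0.0636  0.1012] y 0.049 0.077 z 0.081 0.12 x [-0.029  0.026]
few
[ 28.  23.  -4. -41. -57.   1.] [[0.116, -0.99, -0.08], [-0.808, -0.141, 0.573], [-0.578, -0.001, -0.816]]
```

Call:
play_rows:
  commands: "0 0.04 0 0.24 0.03 -0.05;0.02 -0.06 -0.2 0.23 0.03 -0.05;0.01 -0.1 -0.4 0 0 0;0.01 -0.1 -0.5 0 0 0;0.01 -0.1 -0.4 0 0 0;0 0 -0.2 0 0 0;0 0 0 0 0 0"

```text
time_s: 25.55
tcp_pos: [0.5144, 0.3292, 0.0689]
ee_rot: [[0.095, -0.992, -0.079], [-0.767, -0.124, 0.63], [-0.635, 0.001, -0.773]]
wrist_force: [-0.7, -1.2, -0.9]
gripper_width: 0.224
gripper_force: 36.3
```

```bash
python3 cf.py
```

```text
tube yaw 0.1109 deck [-0.0003  0.0015  0.0341] 0.179
tcp deck [-0.0009  0.1091  0.0305] F [-0.  -0.3 -1.1] grip 19.70910416078324 36.29617910406523
174 79 normal [-0.07  -0.847  0.527] elev 31.8 cen [-0.003   0.0533  0.0466] y 0.044 0.062 z 0.033 0.063 x [-0.029  0.024]
few
```

Call:
play_rows:
  commands: "0 0 -0.12 0 0 0;0 0 -0.12 0 0 0;0 0 -0.12 0 0 0;0 0 0 0 0 0"

```text
time_s: 26.15
tcp_pos: [0.5147, 0.329, 0.0587]
ee_rot: [[0.096, -0.992, -0.078], [-0.766, -0.124, 0.63], [-0.635, -0.0, -0.772]]
wrist_force: [0.1, -0.3, -2.3]
gripper_width: 0.23
gripper_force: 36.3
```

Call:
play_rows:
  commands: "0 0 -0.08 0 0 0;0 0 -0.08 0 0 0;0 0 0 0 0 0"

```text
time_s: 26.45
tcp_pos: [0.5149, 0.3291, 0.0542]
ee_rot: [[0.096, -0.992, -0.078], [-0.766, -0.124, 0.631], [-0.635, -0.001, -0.772]]
wrist_force: [-0.3, 0.3, -2.7]
gripper_width: 0.221
gripper_force: 36.3
```

```bash
python3 cf.py
```

```text
tube yaw 0.1154 deck [-0.0001  0.0013  0.0343] 0.177
tcp deck [-0.0011  0.1088  0.0146] F [ 0.5  0.7 -1.4] grip 19.626464366483262 36.29559689123198
102 40 normal [ 0.031 -0.794  0.607] elev 37.4 cen [0.0019 0.0563 0.0355] y 0.051 0.064 z 0.029 0.045 x [-0.027  0.025]
few
```

Call:
play_rows:
  commands: "0 0 -0.06 0 0 0;0 0 -0.05 0 0 0;0 0 0 0 0 0"

```text
time_s: 26.95
tcp_pos: [0.5152, 0.3292, 0.0514]
ee_rot: [[0.097, -0.992, -0.077], [-0.766, -0.124, 0.631], [-0.636, -0.002, -0.772]]
wrist_force: [0.6, -0.4, -2.0]
gripper_width: 0.226
gripper_force: 36.5
```

Call:
play_rows:
  commands: "0 0 -0.06 0 0 0;0 0 -0.05 0 0 0;0 0 0 0 0 0"

```text
time_s: 27.25
tcp_pos: [0.5152, 0.3301, 0.0507]
ee_rot: [[0.099, -0.992, -0.078], [-0.764, -0.126, 0.633], [-0.638, -0.003, -0.77]]
wrist_force: [-2.5, -1.9, 10.4]
gripper_width: 0.221
gripper_force: 39.6
```

Call:
play_rows:
  commands: "0 0 0.05 0 0 0;0 0 0 0 0 0;0 0 0 0 0 0;0 0 0 0 0 0;0 0 0 0 0 0;0 0 0 0 0 0"
  grip: 60

```text
time_s: 27.85
tcp_pos: [0.5145, 0.3286, 0.0488]
ee_rot: [[0.096, -0.992, -0.079], [-0.767, -0.124, 0.63], [-0.635, -0.0, -0.773]]
wrist_force: [-0.7, 0.2, 0.6]
gripper_width: 0.655
gripper_force: 0.0
```

Call:
play_rows:
  commands: "0 0 0.3 0 0 0;0 0 0.6 0 0 0;0 0 0.8 0 0 0;0 0 0.6 0 0 0;0 0 0.3 0 0 0;0 0 0 0 0 0"

```text
time_s: 28.45
tcp_pos: [0.5154, 0.3291, 0.1289]
ee_rot: [[0.098, -0.992, -0.076], [-0.766, -0.124, 0.631], [-0.636, -0.004, -0.772]]
wrist_force: [0.1, -0.1, -0.2]
gripper_width: 0.688
gripper_force: 0.0
```

```bash
python3 cf.py; python3 - <<'E'
from cf import *
for L in chock():
    t=L[(L[:,2]>.062)&(L[:,2]<.078)]; print('tab top',len(t),t.mean(0).round(4) if len(t) else '', (np.percentile(t,[5,95],axis=0)).round(4).tolist() if len(t) else '')
E
```

```text
tube yaw 0.1164 deck [-0.0008  0.0014  0.034 ] 0.18
tcp deck [-0.0018  0.1087  0.0868] F [-0.9 -0.   0.3] grip 59.797757458681225 0.0
165 57 normal [-0.034 -0.743  0.668] elev 41.9 cen [-0.0047  0.063   0.0439] y 0.049 0.092 z 0.029 0.074 x [-0.029  0.022]
few
tab top 29 [-0.0032  0.0865  0.0685] [[-0.0122, 0.0792, 0.0644], [0.0059, 0.0977, 0.0719]]
tab top 0
```

```bash
python3 go.py .5162 .3078 .1289 3.264 0 7
```

```text
[ 0.  0. -1.] [-0.993 -0.122  0.   ]
t 28.75 tcp [0.5146 0.3289 0.1263] F [-0.6  0.   0.1] j [ 24.  23.  -4. -45. -59.   6.] grip 60.2 0.0
total [ 0.05 -0.7   0.09 -4.55 -0.57 -0.01] per row [ 0.008 -0.1    0.012 -0.65  -0.081 -0.001]
```

Call:
play_rows:
  commands: "0.01 -0.1 0.02 -0.65 -0.08 0;0.01 -0.1 0.02 -0.65 -0.08 0;0.01 -0.1 0.02 -0.65 -0.08 0;0.01 -0.1 0.02 -0.65 -0.08 0;0.01 -0.1 0.02 -0.65 -0.08 0;0.01 -0.1 0 -0.65 -0.08 0;0.01 -0.1 0 -0.65 -0.08 0;0 0 0 0 0 0"

```text
time_s: 29.55
tcp_pos: [0.5162, 0.3097, 0.1291]
ee_rot: [[0.128, -0.992, -0.001], [-0.992, -0.128, -0.002], [0.002, 0.001, -1.0]]
wrist_force: [-0.0, -1.0, -0.8]
gripper_width: 0.688
gripper_force: 0.0
```

```bash
python3 go.py .5162 .3078 .044 3.264 0 5
```

```text
[ 0.  0. -1.] [-0.993 -0.122  0.   ]
t 29.55 tcp [0.5162 0.3097 0.1291] F [-0.  -1.  -0.8] j [ 46.  23.  -8.   0. -59. -39.] grip 59.9 0.0
total [-0.   -0.06 -2.84  0.01 -0.01 -0.04] per row [-0.    -0.013 -0.567  0.003 -0.001 -0.008]
```

Call:
play_rows:
  commands: "0 -0.03 -0.4 0.01 0 -0.02;0 -0.03 -0.7 0 0 -0.02;0 0 -0.75 0 0 0;0 0 -0.6 0 0 0;0 0 -0.35 0 0 0;0 0 0 0 0 0"

```text
time_s: 30.15
tcp_pos: [0.5163, 0.3046, 0.0444]
ee_rot: [[0.116, -0.993, -0.003], [-0.993, -0.116, 0.001], [-0.001, 0.003, -1.0]]
wrist_force: [0.1, 0.7, -0.1]
gripper_width: 0.687
gripper_force: 0.0
```

Call:
play_rows:
  commands: "0 0 0 0 0 0;0 0 0 0 0 0;0 0 0 0 0 0;0 0 0 0 0 0;0 0 0 0 0 0;0 0 0 0 0 0;0 0 0 0 0 0;0 0 0 0 0 0"
  grip: 5

```text
time_s: 30.95
tcp_pos: [0.5169, 0.3064, 0.0467]
ee_rot: [[0.119, -0.993, -0.0], [-0.993, -0.119, 0.003], [-0.003, -0.0, -1.0]]
wrist_force: [-2.4, 0.6, 1.5]
gripper_width: 0.225
gripper_force: 30.0
```

```bash
python3 cf.py
```

```text
tube yaw 0.1176 deck [-0.0014  0.0013  0.0336] 0.179
tcp deck [-0.0025  0.086   0.0067] F [-2.4  1.2  2.7] grip 19.79943141205956 29.97609604150057
226 71 normal [ 0.02  -0.746  0.666] elev 41.8 cen [-0.004   0.0664  0.0455] y 0.053 0.091 z 0.029 0.073 x [-0.028  0.024]
156 108 normal [-0.018 -0.878  0.479] elev 28.6 cen [-0.0011  0.0523  0.0267] y 0.042 0.065 z 0.008 0.046 x [-0.028  0.025]
```

Call:
play_rows:
  commands: "0.01 -0.1 0.01 0 0 0;0.02 -0.16 0 0 0 0;0.02 -0.16 0 0 0 0;0.02 -0.16 0 0 0 0;0.02 -0.12 0 0 0 0;0 0 0 0 0 0"

```text
time_s: 31.75
tcp_pos: [0.52, 0.2843, 0.0467]
ee_rot: [[0.118, -0.993, -0.0], [-0.993, -0.118, 0.002], [-0.002, -0.0, -1.0]]
wrist_force: [0.3, -0.6, -0.6]
gripper_width: 0.225
gripper_force: 30.0
```

```bash
python3 cf.py
```

```text
tube yaw 0.1227 deck [-0.0014  0.0012  0.0336] 0.179
tcp deck [-0.0026  0.064   0.0067] F [ 0.1 -1.3 -0.3] grip 19.76651074742968 29.975829971954226
174 66 normal [0.059 0.976 0.21 ] elev 12.1 cen [0.0005 0.048  0.0933] y 0.034 0.061 z 0.034 0.153 x [-0.027  0.029]
104 67 normal [-0.038 -0.91   0.413] elev 24.4 cen [-0.0008  0.0333  0.0323] y 0.027 0.04 z 0.015 0.05 x [-0.028  0.025]
```

Call:
play_rows:
  commands: "0.01 -0.06 0 0 0 0;0.01 -0.06 0 0 0 0;0 -0.05 0 0 0 0;0 0 0 0 0 0"

```text
time_s: 32.35
tcp_pos: [0.5204, 0.2801, 0.0468]
ee_rot: [[0.118, -0.993, 0.0], [-0.993, -0.118, 0.003], [-0.003, -0.0, -1.0]]
wrist_force: [1.3, -0.2, -0.9]
gripper_width: 0.227
gripper_force: 30.0
```

Call:
play_rows:
  commands: "0.01 -0.05 0 0 0 0;0 -0.05 0 0 0 0;0 0 0 0 0 0"

```text
time_s: 32.65
tcp_pos: [0.5208, 0.2781, 0.0469]
ee_rot: [[0.119, -0.993, 0.001], [-0.993, -0.119, 0.004], [-0.004, -0.001, -1.0]]
wrist_force: [-1.4, 3.5, -0.8]
gripper_width: 0.226
gripper_force: 30.0
```

Call:
play_rows:
  commands: "0 0 0 0 0 0;0 0 0 0 0 0;0 0 0 0 0 0;0 0 0 0 0 0;0 0 0 0 0 0"
  grip: 50

```text
time_s: 33.15
tcp_pos: [0.5208, 0.277, 0.0469]
ee_rot: [[0.118, -0.993, 0.0], [-0.993, -0.118, 0.002], [-0.002, -0.0, -1.0]]
wrist_force: [0.2, -0.2, 0.4]
gripper_width: 0.545
gripper_force: 0.0
```

Call:
play_rows:
  commands: "0 0 0.3 0 0 0;0 0 0.7 0 0 0;0 0 1 0 0 0;0 0 1 0 0 0;-0.3 0 0.8 0 0 0;-1 0 0.4 0 0 0;-1 0 0 0 0 0;-1 0 0 0 0 0;-0.5 0 0 0 0 0;0 0 0 0 0 0"

```text
time_s: 34.15
tcp_pos: [0.4057, 0.2773, 0.1739]
ee_rot: [[0.12, -0.993, 0.001], [-0.993, -0.12, 0.004], [-0.004, -0.001, -1.0]]
wrist_force: [0.7, 0.5, 0.5]
gripper_width: 0.575
gripper_force: 0.0
```

```bash
python3 cf.py; python3 - <<'E'
from cf import *
for L in chock():
    t=L[(L[:,2]>.062)&(L[:,2]<.08)]; print('tab top',len(t),t.mean(0).round(4) if len(t) else '', (np.percentile(t,[5,95],axis=0)).round(4).tolist() if len(t) else '')
for cam in('side','top'):
    Q=world(cam,cams.capture(cam)[1])
    h=box(Q,.5,.62,.06,.16,.108,.125); print('htop',len(h),h.mean(0).round(4) if len(h) else '')
    d=box(Q,.37,.69,.07,.37,.035,.045); print('deck',cv2.minEnclosingCircle(d[:,:2].astype(np.float32)))
E
```

```text
tube yaw 0.1182 deck [-0.0011  0.0014  0.0336] 0.179
tcp deck [-0.1149  0.0727  0.1335] F [ 0.7 -0.2 -0.1] grip 49.782044807488404 0.0
80 28 normal [-0.543 -0.817  0.194] elev 11.2 cen [-0.002   0.0537  0.0542] y 0.039 0.063 z 0.033 0.073 x [-0.011  0.013]
237 55 normal [ 0.054 -0.803  0.594] elev 36.4 cen [0.0011 0.0342 0.0437] y 0.025 0.055 z 0.028 0.074 x [-0.022  0.022]
tab top 31 [-0.0016  0.0555  0.0695] [[-0.0106, 0.0451, 0.0629], [0.0076, 0.0671, 0.0729]]
tab top 33 [-0.0028  0.0599  0.0685] [[-0.0118, 0.0521, 0.0633], [0.0053, 0.0695, 0.0735]]
htop 31 [0.544  0.1156 0.1139]
deck ((0.5324443578720093, 0.22195667028427124), 0.12301496416330338)
htop 28 [0.5423 0.119  0.1137]
deck ((0.530718207359314, 0.2229231894016266), 0.11988384276628494)
```

Both are in place: tube unmoved, chock upright with its tab at y≈58 mm and its face against the tube. Now over to the handle, with the fingers straddling it along the tangent.

Call:
play_rows:
  commands: "0.3 -0.36 0 0 0 0;0.66 -0.76 0 0 0 0;0.66 -0.76 -0.1 0 0 0;0.66 -0.76 -0.1 0 0 0;0.66 -0.76 -0.1 0 0 0;0.66 -0.76 -0.1 0 0 0;0.66 -0.76 -0.1 0 0 0;0.36 -0.4 -0.1 0 0 0;0 0 0 0 0 0;0 0 0 0 0 0"
  grip: 42

```text
time_s: 35.55
tcp_pos: [0.5453, 0.1173, 0.1545]
ee_rot: [[0.118, -0.993, -0.001], [-0.993, -0.118, 0.002], [-0.002, 0.0, -1.0]]
wrist_force: [-0.6, -0.0, 0.1]
gripper_width: 0.48
gripper_force: 0.0
```

```bash
python3 go.py .5441 .118 .055 3.2616 0 5
```

```text
[ 0.  0. -1.] [-0.993 -0.12   0.   ]
t 35.55 tcp [0.5453 0.1173 0.1545] F [-0.6 -0.   0.1] j [ 29.  17. -12.  -0. -60. -22.] grip 41.8 0.0
total [-0.04  0.02 -3.32 -0.02 -0.    0.01] per row [-0.008  0.005 -0.663 -0.003 -0.001  0.003]
```

Call:
play_rows:
  commands: "-0.02 0.01 -0.4 0 0 0;-0.02 0.01 -0.6 0 0 0;0 0 -0.6 0 0 0;0 0 -0.5 0 0 0;0 0 -0.3 0 0 0;0 0 -0.3 0 0 0;0 0 0 0 0 0"

```text
time_s: 36.25
tcp_pos: [0.5432, 0.1183, 0.0727]
ee_rot: [[0.119, -0.993, -0.002], [-0.993, -0.119, 0.002], [-0.002, 0.002, -1.0]]
wrist_force: [0.0, 0.4, -0.1]
gripper_width: 0.479
gripper_force: 0.0
```

Call:
play_rows:
  commands: "0 0 -0.3 0 0 0;0 0 -0.3 0 0 0;0 0 0 0 0 0;0 0 0 0 0 0"
  grip: 28

```text
time_s: 36.65
tcp_pos: [0.5442, 0.1182, 0.0557]
ee_rot: [[0.118, -0.993, -0.0], [-0.993, -0.118, 0.002], [-0.002, -0.0, -1.0]]
wrist_force: [0.4, 0.8, -0.9]
gripper_width: 0.335
gripper_force: 0.0
```

```bash
python3 - <<'E'
from h import *
s=r.sense(); print(s['tcp_pos'],s['gripper_width']*87,s['wrist_force'].round(1),s['gripper_force'])
c=np.array([.5315,.2222]); th=np.r_[.12,.14,.18,.23,.29,np.arange(.36,1.35,.075),1.4]
pos=lambda t:c+.105*np.array([np.sin(t),-np.cos(t)])
p=s['tcp_pos'][:2]
for i in range(1,len(th)):
    n=pos(th[i]); d=((n-p)/.03).round(2); p=p+d*.03; print(*d,0,0,0,round((th[i]-th[i-1])/.15,2),sep=' ',end=';')
print(len(th)-1,th[-1])
E
```

```text
[0.54416308 0.11815756 0.05565185] 29.130772521608375 [ 0.4  0.8 -0.9] 0.0
0.07 0.0 0 0 0 0.13;0.13 0.02 0 0 0 0.27;0.18 0.04 0 0 0 0.33;0.2 0.05 0 0 0 0.4;0.23 0.08 0 0 0 0.47;0.24 0.1 0 0 0 0.5;0.24 0.12 0 0 0 0.5;0.22 0.14 0 0 0 0.5;0.21 0.15 0 0 0 0.5;0.2 0.17 0 0 0 0.5;0.19 0.18 0 0 0 0.5;0.18 0.2 0 0 0 0.5;0.16 0.21 0 0 0 0.5;0.14 0.22 0 0 0 0.5;0.12 0.23 0 0 0 0.5;0.11 0.24 0 0 0 0.5;0.09 0.25 0 0 0 0.5;0.07 0.25 0 0 0 0.5;0.05 0.22 0 0 0 0.43;19 1.4
```

Call:
play_rows:
  commands: "0.07 0 0 0 0 0.13;0.13 0.02 0 0 0 0.27;0.18 0.04 0 0 0 0.33;0.2 0.05 0 0 0 0.4;0.23 0.08 0 0 0 0.47;0.24 0.1 0 0 0 0.5;0.24 0.12 0 0 0 0.5;0.22 0.14 0 0 0 0.5;0.21 0.15 0 0 0 0.5;0 0 0 0 0 0"

```text
time_s: 37.65
tcp_pos: [0.5953, 0.1389, 0.0558]
ee_rot: [[0.613, -0.79, -0.003], [-0.79, -0.613, 0.001], [-0.003, 0.002, -1.0]]
wrist_force: [-1.6, -1.4, 0.7]
gripper_width: 0.323
gripper_force: 1.2
```

```bash
python3 - <<'E'
from h import *
s=r.sense(); print(s['tcp_pos'],s['wrist_force'].round(1),s['joints'].round())
d=s['tcp_pos'][:2]-[.5315,.2222]; print('theta',np.arctan2(d[0],-d[1]),np.hypot(*d),'tool y',s['ee_rot'][:,1].round(3))
E
```

```text
[0.59532573 0.13886422 0.05579054] [-1.6 -1.4  0.7] [ 28.  28. -11.  -0. -51.  10.]
theta 0.6535910700058185 0.10496940807614778 tool y [-0.79  -0.613  0.002]
```

Tracking the arc well. Continuing.

Call:
play_rows:
  commands: "0.2 0.17 0 0 0 0.5;0.19 0.18 0 0 0 0.5;0.18 0.2 0 0 0 0.5;0.16 0.21 0 0 0 0.5;0.14 0.22 0 0 0 0.5;0.12 0.23 0 0 0 0.5;0.11 0.24 0 0 0 0.5;0.09 0.25 0 0 0 0.5;0.07 0.25 0 0 0 0.5;0.05 0.22 0 0 0 0.43;0.03 0.17 0 0 0 0.3;0.01 0.17 0 0 0 0.3;0 0.15 0 0 0 0.3;0 0 0 0 0 0"

```text
time_s: 39.05
tcp_pos: [0.637, 0.2183, 0.0559]
ee_rot: [[0.999, -0.039, -0.002], [-0.039, -0.999, -0.0], [-0.002, 0.0, -1.0]]
wrist_force: [2.7, -3.6, -1.3]
gripper_width: 0.325
gripper_force: 1.7
```

```bash
python3 - <<'E'
from h import *
s=r.sense(); print(s['tcp_pos'],s['wrist_force'].round(1),s['joints'].round())
d=s['tcp_pos'][:2]-[.5315,.2222]; print('theta',np.arctan2(d[0],-d[1]),np.hypot(*d),'tool y',s['ee_rot'][:,1].round(3))
E
```

```text
[0.63695565 0.21826006 0.05589203] [ 2.7 -3.6 -1.3] [ 33.  33.  -2.  -0. -55.  55.]
theta 1.533452617420708 0.10552922644549197 tool y [-0.039 -0.999  0.   ]
```

Call:
play_rows:
  commands: "0 0.1 0 0 0 0.1;0 0.1 0 0 0 0;0 0.08 0 0 0 0;0 0 0 0 0 0"

```text
time_s: 39.45
tcp_pos: [0.6372, 0.2269, 0.0561]
ee_rot: [[1.0, -0.024, -0.001], [-0.024, -1.0, 0.0], [-0.001, -0.0, -1.0]]
wrist_force: [3.1, -3.5, -1.0]
gripper_width: 0.329
gripper_force: 1.8
```

Call:
play_rows:
  commands: "0 0.07 0 0 0 0;0 0.07 0 0 0 0;0 0 0 0 0 0"

```text
time_s: 39.75
tcp_pos: [0.6371, 0.2313, 0.0562]
ee_rot: [[1.0, -0.024, -0.001], [-0.024, -1.0, 0.001], [-0.001, -0.001, -1.0]]
wrist_force: [2.3, -4.3, -0.1]
gripper_width: 0.322
gripper_force: 1.9
```

Call:
play_rows:
  commands: "0 0.07 0 0 0 0;0 0.05 0 0 0 0;0 0 0 0 0 0"

```text
time_s: 40.05
tcp_pos: [0.6369, 0.2351, 0.0563]
ee_rot: [[1.0, -0.023, -0.001], [-0.023, -1.0, 0.001], [-0.001, -0.001, -1.0]]
wrist_force: [2.0, -3.5, 0.4]
gripper_width: 0.326
gripper_force: 1.7
```

```bash
python3 - <<'E'
from h import *
from fit import *
print(r.sense()['wrist_force'].round(1),r.sense()['tcp_pos'].round(4))
Q=np.concatenate([world(c,cams.capture(c)[1]).reshape(-1,3) for c in('top','side')])
q=Q[(np.abs(Q[:,0]-.5315)<.03)&(np.abs(Q[:,1]-.2222)<.105)&(Q[:,2]>.08)&(Q[:,2]<.099)]
p,a,c,l=tube(q,[.5315,.2222,.074,1.5,0]); print(len(q),p.round(4),c.round(4),l)
E
```

```text
[ 2.  -3.5  0.4] [0.6369 0.2351 0.0563]
1071 [5.3150e-01 2.1660e-01 7.3300e-02 1.6367e+00 1.4000e-03] [0.5312 0.221  0.0733] 0.17891046517620782
```

```bash
cat > tt.py <<'E'
from fit import *
s=r.sense(); d=s['tcp_pos'][:2]-[.5315,.2222]; t0=np.arctan2(d[0],-d[1]); print('tool th',t0,np.hypot(*d),s['wrist_force'].round(1),s['joints'].round())
Q=np.concatenate([world(c,cams.capture(c)[1]).reshape(-1,3) for c in('top','side')])
Q=Q[(np.hypot(Q[:,0]-.5315,Q[:,1]-.2222)<.11)&(Q[:,2]>.07)&(Q[:,2]<.099)]
D=lambda p,q:np.linalg.norm(np.cross(q-np.array([.5315+p[0]*np.sin(p[1]),.2222-p[0]*np.cos(p[1]),.074]),[np.cos(p[1]),np.sin(p[1]),0]),axis=1)-.022
p=np.array([0,t0])
for lim in(.03,.01,.005,.004):
    q=Q[np.abs(D(p,Q))<lim]; p=least_squares(lambda p:D(p,q),p,loss='soft_l1',f_scale=.002).x
print('tube yaw',p[1].round(4),'off -y',p[0].round(4),len(q))
p=s['tcp_pos'][:2]
for i in range(1,6):
    t=t0+.04*i; n=np.array([.5315,.2222])+.105*np.array([np.sin(t),-np.cos(t)]); d=((n-p)/.03).round(2); p=p+d*.03; print(*d,'0 0 0 .27',end=';')
E
python3 tt.py
```

```text
tool th 1.6931694979233052 0.1059487419314459 [ 2.7 -3.3  0.4] [ 34.  34.  -1.  -0. -56.  55.]
tube yaw 1.6374 off -y -0.0001 1077
-0.05 0.13 0 0 0 .27;-0.03 0.14 0 0 0 .27;-0.03 0.14 0 0 0 .27;-0.03 0.13 0 0 0 .27;-0.05 0.14 0 0 0 .27;
```

The turntable is already at a world yaw of 1.64 with only friction on the handle, so its zero isn't the world x axis. I'll keep following the arc until the force rises.

Call:
play_rows:
  commands: "-0.03 0.13 0 0 0 0.3;-0.03 0.13 0 0 0 0.3;-0.03 0.13 0 0 0 0.3;-0.03 0.13 0 0 0 0.3;0 0 0 0 0 0"

```text
time_s: 40.75
tcp_pos: [0.6336, 0.237, 0.0559]
ee_rot: [[0.988, 0.155, -0.008], [0.155, -0.988, -0.02], [-0.011, 0.018, -1.0]]
wrist_force: [13.3, -35.3, 1.2]
gripper_width: 0.327
gripper_force: 18.7
```

```bash
python3 tt.py
```

```text
tool th 1.7145151671889867 0.10317236542430962 [ 13.3 -35.3   1.2] [ 35.  34.  -1.   1. -56.  64.]
tube yaw 1.6562 off -y -0.0001 1088
0.04 0.15 0 0 0 .27;-0.03 0.13 0 0 0 .27;-0.03 0.14 0 0 0 .27;-0.04 0.13 0 0 0 .27;-0.05 0.14 0 0 0 .27;
```

Hard stop reached: 35 N, tube still seated at the stop. Opening to free the handle.

Call:
play_rows:
  commands: "0.03 -0.1 0 0 0 0;0.03 -0.1 0 0 0 0;0.02 -0.1 0 0 0 0;0 0 0 0 0 0;0 0 0 0 0 0;0 0 0 0 0 0"
  grip: 56

```text
time_s: 41.45
tcp_pos: [0.6348, 0.2431, 0.0558]
ee_rot: [[0.987, 0.158, -0.003], [0.158, -0.987, 0.001], [-0.002, -0.001, -1.0]]
wrist_force: [0.0, -0.3, -0.8]
gripper_width: 0.637
gripper_force: 0.0
```

```bash
python3 tt.py
```

```text
tool th 1.7707902087697716 0.10536959578394717 [ 0.  -0.3 -0.8] [ 34.  34.  -1.  -0. -56.  65.]
tube yaw 1.6532 off -y -0.0001 1087
-0.04 0.13 0 0 0 .27;-0.04 0.14 0 0 0 .27;-0.04 0.13 0 0 0 .27;-0.05 0.14 0 0 0 .27;-0.05 0.13 0 0 0 .27;
```

Call:
play_rows:
  commands: "0.02 -0.15 0 0 0 0;0 0 0.3 0 0 0;0 0 0.8 0 0 0;0 0 1 0 0 0;0 0 1 0 0 0;0 0 1 0 0 0;-0.8 -0.8 0.5 0 0 0;-1 -1 0.3 0 0 0;-1 -1 0 0 0 0;-1 -1 0 0 0 0;-1 -1 0 0 0 0;-0.5 -0.5 0 0 0 0;0 0 0 0 0 0"

```text
time_s: 42.85
tcp_pos: [0.4749, 0.0766, 0.2043]
ee_rot: [[0.988, 0.155, -0.001], [0.155, -0.988, 0.001], [-0.001, -0.001, -1.0]]
wrist_force: [0.7, 0.2, 0.7]
gripper_width: 0.642
gripper_force: 0.0
```

```bash
python3 tt.py; python3 - <<'E'
from fit import *
a=1.654; c0=np.array([.5315,.2222,.04]); M=np.array([[np.cos(a),np.sin(a),0],[-np.sin(a),np.cos(a),0],[0,0,1]])
for cam in('side','top'):
    im,d=cams.capture(cam); L=(world(cam,d)-c0)@M.T; hsv=cv2.cvtColor(im,cv2.COLOR_BGR2HSV)
    k=(np.abs(L[...,0])<.05)&(L[...,1]>0)&(L[...,1]<.11)&(L[...,2]>.003)&(L[...,2]<.09)&(hsv[...,1]>90)&(hsv[...,0]<25); w=L[k]
    t=w[w[:,2]>.063]; e=w[(w[:,2]>.036)&(w[:,2]<.048)]; b=w[w[:,2]<.018]
    for n,x in(('tab',t),('ridge',e),('base',b)): print(cam,n,len(x),x.mean(0).round(4) if len(x) else '',np.percentile(x,[3,97],axis=0).round(3).tolist() if len(x) else '')
    h=L[(np.hypot(L[...,0],L[...,1]+.105)<.03)&(L[...,2]>.068)&(L[...,2]<.08)]; print('handle',len(h),h.mean(0).round(4) if len(h) else '')
E
```

```text
tool th -0.3709890283009351 0.156249401740109 [0.7 0.2 0.7] [ 29.   7. -18.  -0. -65.  70.]
tube yaw 0.1153 off -y -0.0089 175
0.75 1.54 0 0 0 .27;0.13 -0.04 0 0 0 .27;0.14 -0.04 0 0 0 .27;0.14 -0.03 0 0 0 .27;0.13 -0.02 0 0 0 .27;side tab 31 [-0.0059  0.0594  0.0694] [[-0.015, 0.05, 0.065], [0.003, 0.068, 0.074]]
side ridge 63 [-0.0081  0.0411  0.042 ] [[-0.034, 0.026, 0.037], [0.024, 0.068, 0.047]]
side base 136 [-0.0145  0.0471  0.0104] [[-0.034, 0.024, 0.004], [0.022, 0.07, 0.016]]
handle 26 [-0.0038 -0.1047  0.0742]
top tab 0  
top ridge 0  
top base 0  
handle 29 [ 0.0008 -0.1031  0.0739]
```

```bash
sed -i 's/^p=np.array(\[0,t0\])/p=np.array([0,1.65])/' tt.py; python3 tt.py | head -2; python3 -c "
from station import r
print(r.finish_job())"
```

```text
tool th -0.3598333114521162 0.1530243000104024 [ 0.7  1.4 -0.3] [ 29.   8. -18.  -0. -65.  70.]
tube yaw 1.6664 off -y 0.0001 642
the job is handed in; nothing more can be done
None
```

The job is handed in: by my last measurements the turntable was at its stop with the tube seated in both cradles, the chock upright against it, and the gripper clear; I got no pass/fail result back, and the bystanders were not re-measured at the end.

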